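# Clamp a square pile of spacer plates in the sprung fixture

### The arm

A 7-joint arm with a two-finger parallel gripper is mounted at the origin on the work surface. World frame = base frame: x ahead of the robot, y to its left, z up, the work surface at z = 0. Lengths are in m, angles in rad, forces in N, time in s.
With the tool pointing down it reaches from about 0.4 to 0.85 m from the base axis. Payload 4.5 kg.
Tool frame: the origin (TCP) lies midway between the tips of the shut fingers; the grasp point (between the pads) lies 19 mm behind it (r.grip_point_offset is the distance from the TCP to the grasp point, in m); z points along the fingers, y is the line along which they close (so a half turn about z gives the same grasp; the last joint's range is limited). The gripper opens to 88 mm and grips with 3 to 60 N. Pads are 18 mm wide; open, the fingers measure 123 mm over their backs; the gripper's body (75 mm by 187 mm) begins 45 mm behind the grasp point.
Start: joints at [1.27, 0.689, -0.195, 1.565, 0.157, 0.902, -0.215], TCP at [0.205, -0.59, 0.239] pointing down, gripper open.
Joint ranges: [-3.01, 3.01], [-0.46, 2.08], [-1.47, 1.51], [0.13, 2.56], [-1, 4.14], [0.04, 2.09], [-2.66, 2.66]. Speed limits (rad/s): [2.57, 2.57, 3.14, 3.14, 3.14, 3.14, 3.14].

### API

Orientations are given as a unit quaternion [x, y, z, w].
In Python, from plant import r, optics gives the robot as it stands.
- The arm moves only by the shell command python3 -m pendant 'ROWS' [OPENING] [FORCE]. ROWS is JSON, a list of rows, each a list of 6 numbers: the shift along the tool's x, y, z as a fraction of full scale, then the turn, a rotation vector about the tool's x, y, z as a fraction of full scale. A call has 1 to 5 rows; each row shifts and turns the commanded pose from where the row before left it, along the tool's axes as they then stand; what a row does not reach is not made up. Full scale, the value 1, is 0.025 m for a shift and pi rad for a turn. A row lasts 1/12 s, in which the tool goes at most 41.7 mm and 7.16 degrees, less where a joint would pass 70% of its speed; a pose out of reach is approached as far as the arm can. A call with a number of a shift or a turn outside -1 to 1 is refused whole. A call with a gripper value outside its range is refused whole. OPENING is the opening, from -1 (shut) to 1 (fully open), set as the call begins (- or left out, the last holds). The fingers move at their own pace and stop on an object; FORCE is the grip in N (left out, the last holds). Time passes only in rows, so rows that do not move let the fingers close. It gives the time, the measured TCP pose, the force, the opening and the grip force at its end, in the units of the state.
- r.get_state(): the state, without advancing time (a new reading comes with each control period).
- optics.snapshot(name): name is "scene" or "top"; returns (picture, depth): 384x512x3 uint8, blue, green, red; 384x512 float32, m along the optical axis (not along the pixel's ray), 0 where there is no reading.
- optics.calibration(name): a dict with "vfov" (degrees; the focal length in pixels is half the picture's height over the tangent of half this angle, whatever the lens; pixels are square), "cx", "cy" (the principal point, pixels), "k1" (the pictures are not rectified: a ray, as slopes to the right and down, at radius r is drawn at 1 + k1 r^2 times it, then the intrinsics apply), "cam_to_world" (4x4, takes a point from camera to world coordinates). Camera axes: x right, y up, looking along -z (the intrinsics and any distortion apply to the point x, -y, -z); pixel columns grow to the right and rows downward; lengths in m; the calibration is good to about 2 mm. A picture is of the moment at which its call begins. calibration takes no time and is no camera call.
- r.finish_job(): hands the job in; it is judged then, once.
The state is a dict: "clock": time; "q": joint angles; "qd": joint speeds; "joint_torque": joint torques, N m; "tool_pos": TCP position; "eef_rot": TCP orientation; "contact_force": force on the tool from outside, world axes, zero at the start; "moment": the same for the moment, N m; "opening": opening from 0.0 (shut) to 1.0 (fully open); "finger_force": force on a finger pad.
Only numpy, scipy, OpenCV 4.12 (cv2) and the standard library are available. Lean on these libraries where they do the work, as an engineer would, in place of code of your own. Each camera call takes 0.05 s, during which the arm holds its last target. There are 200 camera calls.

### The job

Push the orange wedge nose first into the channel of the fixture so that it props the red sprung jaw open by itself, then stack the three spacer plates squarely between jaw and stops, white lowest, then blue, then yellow, setting each down without dropping it and sliding it gently up against the end stop before you let go. Then draw the wedge out and leave it lying clear of the channel, so that the jaw closes and clamps the pile square against the two side stops. Leave the other things on the bench where they are.

Things in the scene. Friction and masses are not known exactly. Their poses are not given: they have to be found in the camera images.
- fixture: Fixed dark steel base plate, 12 mm thick, with bright steel stops and a red sprung jaw. Origin on the table under the pile's place; z up, x along the pile's length to the end stop, y to the two side stops. Base spans x -80 to 85, y -160 to 55 mm; an apron of the same height carries the wedge channel on to x = -155 (y -133 to -64).
- seat (a point): Centre of the pile's place on top of the base; axes as the fixture's. A plate home against end stop and side stops has its origin here at x = 0, y = 0 and z = 0, 14 or 28 mm for the first, second, third.
- end_stop (a point): Middle of the end stop's top: steel block 16 x 44 mm (y), 44 tall above the base, its face at fixture x = 60 mm (8 mm on the -x side of this point). Axes as the fixture's.
- side_stops (a point): Midway between the tops of the two side stops: steel posts 16 x 16 mm, 44 tall, tops rounded, at fixture x = -38 and 38, their faces at fixture y = 30 mm (8 mm on the -y side of this point). Fingers reach the pile's long sides between them, at x = 0 (60 mm free).
- channel (a point): Mouth of the wedge channel, on top of the base, on the centre line of a wedge that is in (fixture x -20, y -98 mm); axes as the fixture's. The wedge goes in along +x between the fixed steel rail (28 tall, 60 long, rounded at the mouth, its face at y = +12 mm here) and the red bar of the jaw on the -y side, 9 mm apart when shut (middle y = +7.5 mm). Far end open.
- jaw (a joint): Travel in m of the red jaw, which opens towards the fixture's -y: 0 shut, 0.006 clamping a plate, 0.015 on the wedge's thick part, at most 0.024. Spring about 4 N shut, 5 N at 0.015; driving the wedge takes about 8 to 20 N. Two prongs (16 x 16 mm, 44 tall, tops rounded, 60 mm between) at fixture x = -38 and 38 press on the pile; their faces are at fixture y = -24 mm - travel.
- jaw_bar (a point): On the jaw's red bar (44 mm long, 28 tall above the base, rounded at the mouth): middle of the upper edge of its face towards the rail; moves with the jaw.
- wedge: Loose orange plastic wedge lying on its long edge, 110 mm long (x), 40 tall, 24 thick (y). Origin at the centre of its underside; 24 thick from x = -55 to 10, then tapering on both sides to a 6 mm nose at x = 55. In, its origin lies about 13 mm past the channel's mouth, and its thick tail sticks 40 mm out of the mouth to grip. 0.10 to 0.17 kg.
- plate_white: Loose white plastic spacer plate with two dark discs on it, 120 (x) x 60 (y) x 14 mm, flat on the table at first; origin at the centre of its underside, x along its length; the same either way round. 0.10 to 0.17 kg. Goes lowest.
- plate_blue: Loose blue plastic spacer plate with two dark discs on it, 120 (x) x 60 (y) x 14 mm, flat on the table at first; origin at the centre of its underside, x along its length; the same either way round. 0.10 to 0.17 kg. Goes second.
- plate_yellow: Loose yellow plastic spacer plate with two dark discs on it, 120 (x) x 60 (y) x 14 mm, flat on the table at first; origin at the centre of its underside, x along its length; the same either way round. 0.10 to 0.17 kg. Goes on top.
- bolt: Bystander, loose: hex bolt standing on its head, 38 mm head, 75 mm tall; leave alone.
- ring_gauge: Bystander, loose: steel ring gauge, 80 mm outside, 22 mm tall; leave alone.
- vblock: Bystander, loose: dark steel V-block, 70 x 70 mm, about 50 mm tall; leave alone.
- oil_can: Bystander, loose: green bottle, 56 mm diameter, 130 mm tall; leave alone.
- screwdriver: Bystander, loose: screwdriver lying on the table; leave alone.
Not all that is in view belongs to the job. What is meant by the wedge is not purple, and is the smaller of those in its own colour.

How it is judged:
On the way, in this order (a step that is already met when the one before it is completed fails the run):
1. the wedge by itself holds the jaw open (at least 13 mm), the fingers off it (value of joint jaw above 0.013 m and contact force between the fingers and wedge below 0.1 N and contact force between the arm and fixture below 0.1 N and contact force between wedge and fixture above 1 N), for 0.2 s.
2. with the jaw propped open, the white plate lies flat on the base against the end stop (gap under 2 mm), let go (value of joint jaw above 0.013 m and x of plate_white in the frame of seat between -0.002 and 0.002 m and y of plate_white in the frame of seat between -0.009 and 0.009 m and z of plate_white in the frame of seat between -0.002 and 0.002 m and angle between the x axis of plate_white and the x axis of seat, either way round below 0.1 rad and angle between plate_white's own z axis and vertical below 0.04 rad and contact force between the fingers and plate_white below 0.1 N), for 0.1 s.
3. with the jaw propped open, the blue plate lies flat on the white against the end stop (gap under 2 mm), let go (value of joint jaw above 0.013 m and x of plate_blue in the frame of seat between -0.002 and 0.002 m and y of plate_blue in the frame of seat between -0.009 and 0.009 m and z of plate_blue in the frame of seat between 0.012 and 0.016 m and angle between the x axis of plate_blue and the x axis of seat, either way round below 0.1 rad and angle between plate_blue's own z axis and vertical below 0.04 rad and contact force between the fingers and plate_blue below 0.1 N), for 0.1 s.
4. with the jaw propped open, the yellow plate lies flat on the blue against the end stop (gap under 2 mm), let go (value of joint jaw above 0.013 m and x of plate_yellow in the frame of seat between -0.002 and 0.002 m and y of plate_yellow in the frame of seat between -0.009 and 0.009 m and z of plate_yellow in the frame of seat between 0.026 and 0.03 m and angle between the x axis of plate_yellow and the x axis of seat, either way round below 0.1 rad and angle between plate_yellow's own z axis and vertical below 0.04 rad and contact force between the fingers and plate_yellow below 0.1 N), for 0.1 s.
At the end, for the whole second after the job is handed in: White, blue, yellow lie flat on one another in that order, within 1.5 mm of home at the end stop, 2 mm at the side stops, 0.03 rad square; jaw closed on them (travel 4 to 8 mm); wedge at rest on base or table, origin over 60 mm from the channel mouth; all let go, at rest (x of plate_white in the frame of seat between -0.0015 and 0.0015 m and y of plate_white in the frame of seat between -0.002 and 0.002 m and z of plate_white in the frame of seat between -0.002 and 0.002 m and angle between the x axis of each of plate_white, plate_blue, plate_yellow and the x axis of seat, either way round below 0.03 rad and angle between each of plate_white, plate_blue, plate_yellow's own z axis and vertical below 0.04 rad and contact force between the fingers and plate_white below 0.1 N and x of plate_blue in the frame of seat between -0.0015 and 0.0015 m and y of plate_blue in the frame of seat between -0.002 and 0.002 m and z of plate_blue in the frame of seat between 0.012 and 0.016 m and contact force between the fingers and plate_blue below 0.1 N and x of plate_yellow in the frame of seat between -0.0015 and 0.0015 m and y of plate_yellow in the frame of seat between -0.002 and 0.002 m and z of plate_yellow in the frame of seat between 0.026 and 0.03 m and contact force between the fingers and plate_yellow below 0.1 N and value of joint jaw between 0.004 and 0.008 m and horizontal distance between wedge and channel above 0.06 m and z of wedge in the frame of channel below 0.015 m and linear speed of each of wedge, plate_white, plate_blue, plate_yellow below 0.02 m/s); the robot touches nothing.
It fails at once if a bystander is moved more than 30 mm (distance of any of bolt, ring_gauge, vblock, oil_can, screwdriver from where it was at the start of the episode above 0.03 m).
It fails at once if a plate is dropped or thrown into the fixture (over 0.45 m/s there) ((horizontal distance between plate_white and seat below 0.05 m and height (world z) of plate_white below 0.055 m and linear speed of plate_white above 0.45 m/s) or (horizontal distance between plate_blue and seat below 0.05 m and height (world z) of plate_blue below 0.055 m and linear speed of plate_blue above 0.45 m/s) or (horizontal distance between plate_yellow and seat below 0.05 m and height (world z) of plate_yellow below 0.055 m and linear speed of plate_yellow above 0.45 m/s)).
It fails at once if a plate is rammed against the fixture (over 60 N) (contact force between any of plate_white, plate_blue, plate_yellow and fixture above 60 N).
It also fails if it takes over 72 s, if anything falls off the work surface, if the arm or the gripper's body presses on something with over 40 N, if the wrist force passes 120 N, or if a joint passes its speed limit or range.

## Working session

There is one attempt and no reset: what is moved stays moved. The work goes in short steps, Python scripts to look and compute and a shell command to move; the robot and the scene stay as the last step left them, time stands still between calls to the robot, and variables do not carry over. Pictures are saved under pics/ and viewed, at most 10 in all, crops included, and the job is handed in when it is done.

```bash
ls; mkdir -p pics
python3 - <<'E'
from plant import r, optics
import cv2, numpy as np
for n in ("scene","top"):
    p,d=optics.snapshot(n); cv2.imwrite(f"pics/{n}0.png",p); np.savez(f"{n}0.npz",p=p,d=d)
    print(n,optics.calibration(n))
s=r.get_state(); print(s['clock'],s['tool_pos'],s['eef_rot'],s['opening'])
a=cv2.imread("pics/scene0.png");
E
```

```text
pics
scene {'vfov': 54.94750714867168, 'cx': 251.5208870213496, 'cy': 189.36024942150016, 'k1': 0.0319181051122342, 'cam_to_world': array([[ 0.87908188, -0.32713235,  0.34669795,  1.0247357 ],
       [ 0.47625724,  0.63306843, -0.61024863, -0.65406262],
       [-0.01985146,  0.70157593,  0.71231814,  0.92567373],
       [ 0.        ,  0.        ,  0.        ,  1.        ]])}
top {'vfov': 48.68006141290101, 'cx': 260.6206037470179, 'cy': 186.72993950465238, 'k1': -0.15236266611755123, 'cam_to_world': array([[-0.00209191,  0.99486942, -0.1011457 ,  0.49803417],
       [-0.99985926, -0.00376456, -0.01634903,  0.04993893],
       [-0.01664592,  0.10109726,  0.99473728,  1.37761417],
       [ 0.        ,  0.        ,  0.        ,  1.        ]])}
0.1 [ 0.20513072 -0.58978798  0.23801248] [ 9.86017961e-01  1.66637052e-01 -1.93325625e-04 -7.97417783e-04] 0.9993177415388486
```

View pics/top0.png

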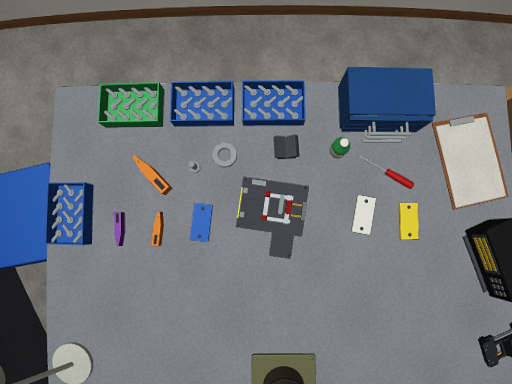

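View pics/scene0.png

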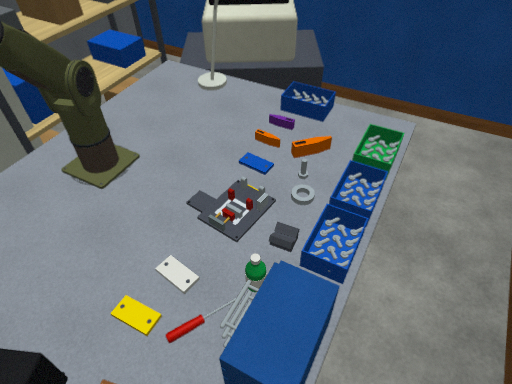

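Run:
```python
import cv2, numpy as np
t=cv2.imread("pics/top0.png"); s=cv2.imread("pics/scene0.png")
a=cv2.resize(t[170:265,225:320],(570,570),interpolation=cv2.INTER_CUBIC)
cv2.imwrite("pics/crop_top.png",a)
a=cv2.resize(s[170:245,180:285],(800,571),interpolation=cv2.INTER_CUBIC)
cv2.imwrite("pics/crop_scene.png",a)
```

```text
(no output)
```

View pics/crop_top.png

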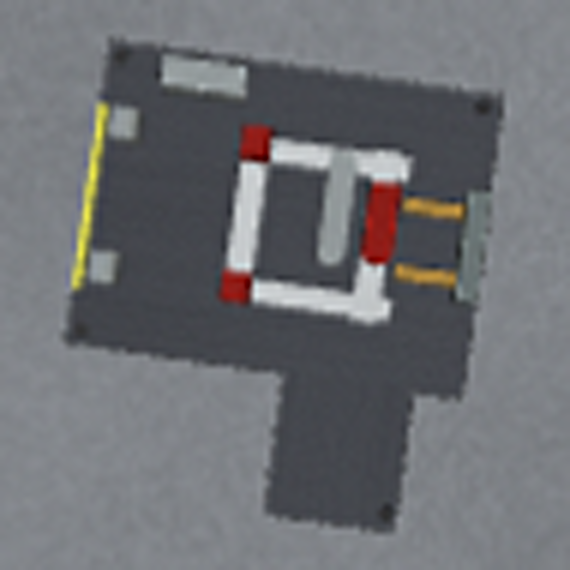

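View pics/crop_scene.png

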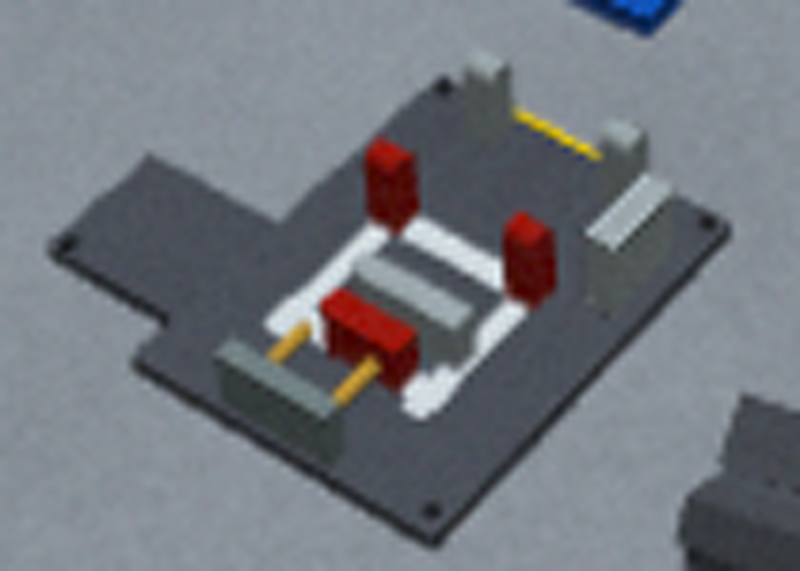

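```bash
cat > h.py <<'E'
import cv2, numpy as np
from plant import r, optics
def K(n):
    c=optics.calibration(n); f=192/np.tan(np.radians(c['vfov']/2))
    return c,np.array([[f,0,c['cx']],[0,f,c['cy']],[0,0,1]]),np.array(c['cam_to_world'])
def slopes(n,px):
    c,k,M=K(n); px=np.asarray(px,float).reshape(-1,1,2)
    u=cv2.undistortPointsIter(px,k,np.array([c['k1'],0,0,0.]),None,None,(3,60,1e-10)).reshape(-1,2)
    return np.c_[u[:,0],-u[:,1],-np.ones(len(u))]
def plane(n,px,z):
    M=K(n)[2]; d=slopes(n,px)@M[:3,:3].T; o=M[:3,3]
    return o+d*((z-o[2])/d[:,2])[:,None]
def cloud(n,d):
    h,w=d.shape; yy,xx=np.mgrid[:h,:w]; M=K(n)[2]
    return ((slopes(n,np.c_[xx.ravel(),yy.ravel()])*d.reshape(-1,1))@M[:3,:3].T+M[:3,3]).reshape(h,w,3)
def tri(pa,pb):  # point across both views (top px, scene px)
    P=[];
    for n,p in (("top",pa),("scene",pb)):
        M=K(n)[2]; d=(slopes(n,[p])@M[:3,:3].T)[0]; d/=np.linalg.norm(d); P.append((M[:3,3],np.eye(3)-np.outer(d,d)))
    A=sum(p[1] for p in P); b=sum(p[1]@p[0] for p in P); return np.linalg.solve(A,b)
def project(n,X):
    c,k,M=K(n); X=(np.atleast_2d(X)-M[:3,3])@M[:3,:3]; s=X[:,:2]/-X[:,2:]; s[:,1]*=-1
    s=s*(1+c['k1']*(s**2).sum(1,keepdims=True)); return s*k[0,0]+k[:2,2]
RNG={'orange':((5,150,90),(16,255,255)),'blue':((100,150,60),(125,255,255)),'yellow':((22,150,90),(34,255,255)),'red':((0,150,60),(4,255,255))}
def mask(p,c):
    h=cv2.cvtColor(p,cv2.COLOR_BGR2HSV)
    if c=='white': return cv2.inRange(h,(0,0,195),(180,40,255))
    m=cv2.inRange(h,*map(np.array,RNG[c]))
    if c=='red': m|=cv2.inRange(h,(176,150,60),(180,255,255))
    return m
def blobs(m,lo=30):
    cs,_=cv2.findContours(m,cv2.RETR_EXTERNAL,cv2.CHAIN_APPROX_NONE); return [c for c in cs if cv2.contourArea(c)>lo]
E
python3 - <<'E'
from h import *
for n in("top","scene"):
    z=np.load(n+"0.npz");p,d=z['p'],z['d'];C=cloud(n,d)
    for c in RNG.keys()|{'white'}:
        for b in blobs(mask(p,c),12):
            m=np.zeros(d.shape,np.uint8);cv2.drawContours(m,[b],-1,255,-1)
            q=C[(m>0)&(d>0)]
            if len(q)<5 or q[:,2].mean()>.07 or cv2.contourArea(b)>1500: continue
            (rc,sz,an)=cv2.minAreaRect(b)
            h=np.percentile(q[:,2],[10,50,90])
            X=plane(n,cv2.boxPoints((rc,sz,an)),h[2]); 
            print(n,c,np.round(rc),np.round(sz,1),'h',np.round(h,4),'ctr',np.round(X.mean(0)[:2],4),'sides',np.round([np.linalg.norm(X[1]-X[0]),np.linalg.norm(X[2]-X[1])],3))
    t=C[(abs(C[...,0]-.5)<.1)&(abs(C[...,1])<.3)&(d>0)]; print('table med',np.median(t[:,2]),t[:,2].std())
E
```

```text
top orange [157. 228.] [ 7.6 34.1] h [0.0351 0.0403 0.044 ] ctr [0.5032 0.4018] sides [0.108 0.025]
top orange [150. 173.] [46.1 10.6] h [0.0531 0.057  0.0605] ctr [0.6774 0.4253] sides [0.034 0.152]
top orange [443. 165.] [88.2 15.5] h [0.0018 0.0056 0.0092] ctr [ 0.7112 -0.5389] sides [0.056 0.298]
top orange [496. 153.] [86.5 12.6] h [0.0019 0.0055 0.0103] ctr [ 0.7518 -0.7335] sides [0.049 0.297]
top blue [ 88. 233.] [ 5.6 17.2] h [0.0128 0.0294 0.0491] ctr [0.4842 0.6296] sides [0.056 0.019]
top blue [201. 222.] [18.1 36.8] h [0.0109 0.0146 0.018 ] ctr [0.523  0.2639] sides [0.118 0.059]
top yellow [408. 220.] [35. 18.] h [0.0102 0.0141 0.0178] ctr [ 0.5246 -0.4055] sides [0.061 0.114]
top red [288. 207.] [ 4.9 12.6] h [0.0377 0.0411 0.0447] ctr [ 0.5695 -0.0139] sides [0.04  0.016]
top red [267. 194.] [5. 4.] h [0.0482 0.0546 0.0577] ctr [0.6109 0.0518] sides [0.012 0.016]
top red [399. 178.] [30.  7.] h [0.0182 0.0234 0.0282] ctr [ 0.6604 -0.3779] sides [0.023 0.098]
top white [278. 218.] [ 8. 22.] h [0.0097 0.0133 0.0168] ctr [0.5356 0.0169] sides [0.07  0.026]
top white [266
[... 1503 characters left out ...]
3 0.0542] ctr [0.6235 0.0334] sides [0.019 0.048]
scene red [231. 194.] [ 6. 11.] h [0.0204 0.0387 0.0542] ctr [0.5496 0.0452] sides [0.05 0.02]
scene white [177. 272.] [37.8 20.8] h [0.0116 0.0139 0.016 ] ctr [ 0.5492 -0.2619] sides [0.062 0.126]
scene white [236. 221.] [3.5 7.1] h [0.0103 0.013  0.0156] ctr [ 0.6041 -0.0212] sides [0.026 0.013]
scene white [224. 208.] [ 5.7 18.4] h [0.0098 0.0119 0.0149] ctr [0.5392 0.0101] sides [0.07  0.023]
scene white [240. 203.] [13.9  2.8] h [0.0106 0.0124 0.0138] ctr [0.5745 0.0541] sides [0.012 0.052]
scene white [212.  79.] [12. 27.] h [0.016  0.0193 0.0231] ctr [0.053 0.693] sides [0.135 0.116]
table med 0.0010908760681266338 0.010056422544224593
```

```bash
cat > m.py <<'E'
from h import *
def obj(n,p,c,z,near,vmin=0):
    m=mask(p,c); 
    if vmin: m&=cv2.inRange(cv2.cvtColor(p,cv2.COLOR_BGR2HSV),(0,0,vmin),(180,255,255))
    b=min(blobs(m,40),key=lambda b:np.linalg.norm(plane(n,[cv2.minAreaRect(b)[0]],z)[0,:2]-near))
    X=plane(n,b.reshape(-1,2),z)[:,:2].astype(np.float32)
    (c0,s,a)=cv2.minAreaRect(X*1000); B=cv2.boxPoints((c0,s,a))
    e=max((B[1]-B[0],B[2]-B[1]),key=np.linalg.norm); ang=np.degrees(np.arctan2(e[1],e[0]))%180
    M=cv2.moments(cv2.convexHull(X*1000)); 
    return np.round(c0,1),np.round(sorted(s),1),round(ang,1),np.round([M['m10']/M['m00'],M['m01']/M['m00']],1)
if __name__=="__main__":
    T=np.load("top0.npz")['p'];S=np.load("scene0.npz")['p']
    h=cv2.cvtColor(T,cv2.COLOR_BGR2HSV)[...,2][212:245,150:164]; print(h[::3])
    for v in (0,150,200): print('wedge',v,obj('top',T,'orange',.04,(.5,.4),v))
    for c,nr in(('white',(.545,-.26)),('blue',(.52,.26)),('yellow',(.525,-.405))):
        print(c,obj('top',T,c,.014,nr),obj('scene',S,c,.014,nr))
    g=cv2.cvtColor(T,cv2.COLOR_BGR2GRAY); m=np.zeros_like(g); m[165:265,228:318]=255
    hsv=cv2.cvtColor(T,cv2.COLOR_BGR2HSV); dk=cv2.inRange(hsv,(0,0,0),(180,255,105))&m
    b=max(blobs(dk),key=cv2.contourArea); print('dark',cv2.boundingRect(b), 'table v',hsv[260,240], 'base v',hsv[200,250])
    ap=cv2.approxPolyDP(b,4,True).reshape(-1,2); print(ap.tolist())
    print(np.round(plane('top',ap,.012)[:,:2]*1000,1).tolist())
E
python3 m.py
```

```text
[[138 141 139 137 136 136 140 199 232 203  83  73  75 144]
 [136 138 141 136 138 143 194 226 225 235  93  77  77 144]
 [139 140 139 138 141 191 225 225 225 232 130  79  76 115]
 [138 139 139 141 187 222 224 222 222 229 164  84  77 104]
 [137 137 141 181 222 222 222 223 223 228 171  85  77  90]
 [135 136 136 200 226 222 223 222 223 229 138  82  78 106]
 [132 136 134 203 224 222 222 222 223 232 107  74  78 115]
 [135 139 178 223 226 226 225 225 227 185  99  77  88 141]
 [141 124 193 229 147  54  52 168 227 139  76  78 112 135]
 [140 157 213 186  86  55  74 203 235 140  76  81 127 137]
 [140 178 233 177  52  54 148 221 179 100  79  91 127 135]]
wedge 0 (array([503.2, 402.7]), array([ 24.8, 108.4]), np.float32(174.3), array([496.6, 403.2]))
wedge 150 (array([503.3, 404.3]), array([ 21.7, 108.5]), np.float32(175.0), array([496.1, 404.5]))
wedge 200 (array([502.2, 404.7]), array([ 20.4, 104.9]), np.float32(175.0), array([495.2, 405.5]))
white (array([ 545.9, -259.3]), array([ 59., 119.]), np.float32(169.4), array([ 546.3, -259.3])) (array([ 548.5, -261.4]), array([ 58.2, 116.9]), np.float3
[... 195 characters left out ...]
array([528.2, 258.2]))
yellow (array([ 524.8, -407. ]), array([ 60.9, 113.9]), np.float32(179.1), array([ 525.1, -407.1])) (array([ 529.8, -412.9]), array([ 61.2, 124.5]), np.float32(0.2), array([ 529.7, -412.8]))
dark (236, 176, 73, 83) table v [113  15 139] base v [111  33  78]
[[243, 176], [248, 192], [242, 193], [240, 211], [245, 212], [236, 227], [270, 231], [269, 255], [290, 258], [293, 236], [301, 236], [304, 221], [290, 214], [301, 216], [308, 186]]
[[672.1, 129.5], [619.9, 113.2], [616.7, 132.6], [558.6, 139.0], [555.3, 122.8], [507.1, 151.8], [494.2, 42.6], [417.6, 46.1], [407.8, -20.9], [477.9, -31.0], [477.8, -56.6], [525.8, -66.7], [548.4, -21.9], [541.9, -57.2], [638.7, -80.9]]
```

```bash
cat > fx.py <<'E'
from h import *
T=np.load("top0.npz")['p']
hsv=cv2.cvtColor(T,cv2.COLOR_BGR2HSV); m=np.zeros(T.shape[:2],np.uint8); m[165:265,228:318]=255
b=max(blobs(cv2.inRange(hsv,(0,0,0),(180,255,108))&m),key=cv2.contourArea).reshape(-1,2)
W=plane('top',b,.012)[:,:2]*1000
co={k:plane('top',[v],.012)[0,:2]*1000 for k,v in dict(A=(243,176),B=(308,186),C=(301,236),D=(293,236),E=(290,258),F=(269,255),G=(270,231),H=(236,227)).items()}
def ln(p,q):
    p,q=co[p],co[q]; u=(q-p)/np.linalg.norm(q-p); n=np.array([-u[1],u[0]]); t=(W-p)@u; d=(W-p)@n
    s=W[(t>8)&(t<np.linalg.norm(q-p)-8)&(abs(d)<4)].astype(np.float32)
    l=cv2.fitLine(s,cv2.DIST_HUBER,0,.01,.01).ravel(); a=np.degrees(np.arctan2(l[1],l[0])); return l[2:],(a+45)%90-45,len(s)
E={k:ln(*k) for k in("AB","BC","EF","FG","DE","GH","HA")}
for k,v in E.items(): print(k,np.round(v[0],1),round(float(v[1]),2),v[2])
w={k:v[2] for k,v in E.items()}; th=np.radians(np.average([E[k][1] for k in("AB","BC","GH","EF")],weights=[w[k]*w[k] for k in("AB","BC","GH","EF")]))
ex=np.array([np.cos(th),np.sin(th)]);ey=np.array([-ex[1],ex[0]])
X={k:E[k][0]@ex for k in("AB","EF","GH")};Y={k:E[k][0]@ey for k in("HA","BC","FG","DE")}
print('deg',np.degrees(th),'X0',X['AB']-85,X['EF']+155,X['GH']+80,'Y0',Y['HA']-55,Y['BC']+160,Y['FG']+64,Y['DE']+133)
x0=((X['AB']-85)+(X['EF']+155))/2; y0=(Y['HA']-55+Y['BC']+160)/2
print('origin edges',x0*ex+y0*ey)
def sub(n,box,lo,hi,z,fxy):
    p=np.load(n+"0.npz")['p']; h=cv2.cvtColor(p,cv2.COLOR_BGR2HSV); x,y,a,bb=box
    mm=cv2.inRange(h[y:bb,x:a],lo,hi) ; M=cv2.moments(mm,True); c=(x+M['m10']/M['m00'],y+M['m01']/M['m00'])
    P=plane(n,[c],z)[0,:2]*1000; print(n,fxy,np.round(c,1),M['m00'],'origin',np.round(P-fxy[0]*ex-fxy[1]*ey,1))
g=((0,0,120),(180,60,190))
sub('top',(251,178,267,187),*g,.056,(68,0))   # end stop
sub('top',(242,186,249,194),*g,.056,(38,38)); sub('top',(239,211,246,218),*g,.056,(-38,38))
R=((0,150,60),(5,255,255))
sub('top',(264,190,271,198),*R,.056,(38,-32)); sub('top',(261,214,268,221),*R,.056,(-38,-32))
sub('top',(277,195,285,215),*g,.040,(10,-80))
E
python3 fx.py
```

```text
AB [655.1  24.2] -8.41 60
BC [554.9 -68.8] -8.17 30
EF [412.2  12.3] -8.4 16
FG [449.6  43.3] -7.05 13
DE [443.2 -25.9] -7.77 17
GH [500.9  96.9] -8.5 29
HA [584.9 140.6] -8.17 24
deg -8.381705275428748 X0 559.6132763918804 560.9944295253334 561.3824146588358 Y0 169.36724183207411 172.86531081845573 172.34767870483262 171.9508273987986
origin edges [579.26233755  87.6146789 ]
top (68, 0) [259.  181.5] 77.0 origin [581.5  86.7]
top (38, 38) [245.1 189.9] 20.0 origin [579.5  88.2]
top (-38, 38) [241.5 214. ] 20.0 origin [579.3  88.3]
top (38, -32) [267.2 193.4] 27.0 origin [578.4  88.4]
top (-38, -32) [263.7 217.3] 19.0 origin [579.2  88.5]
top (10, -80) [280.8 203.7] 90.0 origin [581.8  89. ]
```

```bash
cat > st.py <<'E'
import sys,numpy as np
from plant import r
FX=np.array([579.3,88.2]);TH=-8.35
def info(world=None,fix=None,z=None):
    s=r.get_state();p=np.array(s['tool_pos'])*1000;q=s['eef_rot']
    psi=np.degrees(2*np.arctan2(q[1],q[0])); psi=(psi+180)%360-180
    c,sn=np.cos(np.radians(TH)),np.sin(np.radians(TH)); R=np.array([[c,-sn],[sn,c]])
    f=R.T@(p[:2]-FX)
    print('t',round(s['clock'],2),'tcp',p.round(1),'psi',round(psi,2),'tilt',np.round(q[2:],4),'fix',f.round(1),'F',np.round(s['contact_force'],1),'open',round(s['opening']*88,1),'ff',np.round(s['finger_force'],1))
    if fix is not None: world=FX+R@np.array(fix)
    if world is not None:
        d=np.array(world)-p[:2];a=np.radians(psi)
        print('  to go tool units x %.3f y %.3f z %s'%((d@[np.cos(a),np.sin(a)])/25,(d@[np.sin(a),-np.cos(a)])/25,None if z is None else round((p[2]-z)/25,3)))
if __name__=="__main__":
    a=sys.argv[1:]
    if not a: info()
    else: info(**{a[0]:(float(a[1]),float(a[2]))},z=float(a[3]) if len(a)>3 else None)
E
python3 st.py
python3 -m pendant '[[0,0,0,0,0,0.0336],[0,0,0,0,0,0.0336],[0,0,0,0,0,0.0336],[0,0,0,0,0,0.0336]]' 1 40; python3 st.py
python3 -m pendant '[[1,-0.96,0,0,0,0],[1,-0.96,0,0,0,0],[1,-0.96,0,0,0,0],[1,-0.96,0,0,0,0],[1,-0.96,0,0,0,0]]'
python3 -m pendant '[[1,-0.96,0,0,0,0],[1,-0.96,0,0,0,0],[1,-0.96,0,0,0,0],[1,-0.96,0,0,0,0],[1,-0.96,0,0,0,0]]'
python3 st.py world 540 0 150
```

```text
t 0.1 tcp [ 205.1 -589.8  238. ] psi 19.18 tilt [-0.0002 -0.0008] fix [-271.7 -725.1] F [-0.2  0.5  0. ] open 87.9 ff 0.0
clock: 0.43
tool_pos: [0.2052, -0.5899, 0.2383]
eef_rot: [0.999, -0.046, -0.0, -0.0]
contact_force: [0.0, 0.2, -0.2]
opening: 0.997
finger_force: 0.0
t 0.43 tcp [ 205.2 -589.9  238.3] psi -5.31 tilt [-0.0002 -0.0005] fix [-271.6 -725.3] F [ 0.   0.2 -0.2] open 87.8 ff 0.0
clock: 0.85
tool_pos: [0.3413, -0.4802, 0.2384]
eef_rot: [0.999, -0.044, -0.0, -0.0]
contact_force: [0.1, 0.4, 0.3]
opening: 1.0
finger_force: 0.0
clock: 1.27
tool_pos: [0.4763, -0.3716, 0.2384]
eef_rot: [0.999, -0.044, -0.0, -0.0]
contact_force: [-0.0, -1.4, -0.5]
opening: 1.0
finger_force: 0.0
t 1.27 tcp [ 476.3 -371.6  238.4] psi -5.01 tilt [-0.0004 -0.0002] fix [ -35.2 -469.9] F [-0.  -1.4 -0.5] open 88.0 ff 0.0
  to go tool units x 1.243 y -15.029 z 3.534
```

```bash
for i in 1 2 3 4 5 6; do :; done
python3 -m pendant '[[-0.107,-1,0.11,0,0,0],[-0.107,-1,0.11,0,0,0],[-0.107,-1,0.11,0,0,0],[-0.107,-1,0.11,0,0,0],[-0.107,-1,0.11,0,0,0]]' >/dev/null
python3 -m pendant '[[-0.107,-1,0.11,0,0,0],[-0.107,-1,0.11,0,0,0],[-0.107,-1,0.11,0,0,0],[-0.107,-1,0.11,0,0,0],[-0.107,-1,0.11,0,0,0]]' >/dev/null
python3 -m pendant '[[-0.107,-1,0.11,0,0,0],[-0.107,-1,0.11,0,0,0],[-0.107,-1,0.11,0,0,0],[-0.107,-1,0.11,0,0,0],[-0.107,-1,0.11,0,0,0]]' >/dev/null
python3 -m pendant '[[-0.107,-1,0.11,0,0,0],[-0.107,-1,0.11,0,0,0],[-0.107,-1,0.11,0,0,0],[-0.107,-1,0.11,0,0,0],[-0.107,-1,0.11,0,0,0]]' >/dev/null
python3 -m pendant '[[-0.107,-1,0.11,0,0,0],[-0.107,-1,0.11,0,0,0],[-0.107,-1,0.11,0,0,0],[-0.107,-1,0.11,0,0,0],[-0.107,-1,0.11,0,0,0]]' >/dev/null
python3 -m pendant '[[-0.107,-1,0.11,0,0,0],[-0.107,-1,0.11,0,0,0],[-0.107,-1,0.11,0,0,0],[-0.107,-1,0.11,0,0,0],[-0.107,-1,0.11,0,0,0]]' >/dev/null
python3 -m pendant '[[-0.107,-1,0.11,0,0,0],[0,0,0,0,0,0]]' >/dev/null
python3 st.py world 461.5 408 10
```

```text
t 3.93 tcp [458.  413.1 152.4] psi -4.58 tilt [-0.0007 -0.0023] fix [-167.2  303.9] F [1.3 0.6 0.7] open 87.5 ff 0.0
  to go tool units x 0.154 y 0.193 z 5.697
```

```bash
python3 -m pendant '[[0.154,0.193,0.9,0,0,0],[0,0,1,0,0,0],[0,0,1,0,0,0],[0,0,1,0,0,0],[0,0,1,0,0,0]]' >/dev/null
python3 -m pendant '[[0,0,0.7,0,0,0],[0,0,0.2,0,0,0],[0,0,0,0,0,0]]' >/dev/null
python3 st.py world 461.5 408 6
python3 -m pendant '[[0,0,0.03,0,0,0],[0,0,0,0,0,0],[0,0,0,0,0,0],[0,0,0,0,0,0],[0,0,0,0,0,0]]' -1 45
python3 st.py world 461.5 408 6
```

```text
t 4.6 tcp [463.  399.8   7. ] psi -5.03 tilt [-0.0012  0.0013] fix [-160.3  291.4] F [-0.5 -0.3 -0.1] open 88.1 ff 0.0
  to go tool units x -0.087 y -0.322 z 0.039
clock: 5.02
tool_pos: [0.4642, 0.4014, 0.0085]
eef_rot: [0.999, -0.044, 0.0, -0.0]
contact_force: [0.1, 0.2, -0.6]
opening: 0.645
finger_force: 0.0
t 5.02 tcp [464.2 401.4   8.5] psi -5.01 tilt [ 0.0005 -0.0005] fix [-159.3  293.2] F [ 0.1  0.2 -0.6] open 56.7 ff 0.0
  to go tool units x -0.132 y -0.252 z 0.101
```

```bash
python3 -m pendant '[[-0.13,-0.25,0.08,0,0,0],[0,0,0,0,0,0],[0,0,0,0,0,0],[0,0,0,0,0,0],[0,0,0,0,0,0]]' -1 45
python3 -m pendant '[[0,0,0,0,0,0],[0,0,0,0,0,0],[0,0,0,0,0,0]]' >/dev/null
python3 st.py world 461.5 408 6
python3 - <<'E'
from h import *; from m import obj
for n in("top","scene"):
    p,d=optics.snapshot(n); np.savez(n+"1.npz",p=p,d=d)
    if n=="top": print(obj(n,p,'orange',.04,(.5,.4),150))
E
```

```text
clock: 5.43
tool_pos: [0.4612, 0.4074, 0.0056]
eef_rot: [0.999, -0.044, -0.0, 0.0]
contact_force: [0.2, -1.4, 0.4]
opening: 0.271
finger_force: 34.2
t 5.68 tcp [461.2 407.4   5.6] psi -5.01 tilt [0.     0.0001] fix [-163.2  298.7] F [ 0.2 -0.1 -0.1] open 23.6 ff 44.9
  to go tool units x 0.010 y -0.024 z -0.014
(array([520.2, 402.2]), array([21.5, 69. ]), np.float32(171.2), array([516. , 403.2]))
```

Run:
```python
from h import *
T=np.load("top1.npz")['p'];a=np.radians(-5.01);u=np.array([np.cos(a),np.sin(a)]);v=np.array([-u[1],u[0]]);o=np.array([461.2,407.4])
h=cv2.cvtColor(T,cv2.COLOR_BGR2HSV); m=mask(T,'orange')
for zz,lo in((.04,150),):
    mm=m&cv2.inRange(h,(0,0,lo),(180,255,255)); ys,xs=np.nonzero(mm); W=plane('top',np.c_[xs,ys],zz)[:,:2]*1000-o
    s,t=W@u,W@v; k=(abs(t)<25)&(s>0)&(s<120); s,t=s[k],t[k]; print('s range',s.min(),s.max())
    for q in range(20,100,8):
        e=(s>=q)&(s<q+8)
        if e.sum(): print(q,e.sum(),round(t[e].min(),1),round(t[e].max(),1),'mid',round((t[e].min()+t[e].max())/2,1))
```

```text
s range 25.287679392290517 93.5972973324935
20 5 -3.2 9.8 mid 3.3
28 17 -9.0 10.8 mid 0.9
36 16 -8.7 11.4 mid 1.4
44 17 -7.7 11.8 mid 2.0
52 17 -10.3 9.8 mid -0.2
60 14 -6.1 7.6 mid 0.8
68 10 -5.4 7.9 mid 1.3
76 10 -4.4 5.7 mid 0.6
84 7 -3.8 3.4 mid -0.2
92 2 -2.7 0.5 mid -1.1
```

```bash
sed -i 's/579.3,88.2/580.0,87.7/' st.py
python3 -m pendant '[[0,0,-0.8,0,0,0],[0,0,-1,0,0,0],[0,0,-1,0,0,0],[0,0,-0.6,0,0,0.0186],[0,0,0,0,0,0]]' >/dev/null
python3 -m pendant '[[0,0,0,0,0,0],[0,0,0,0,0,0]]' >/dev/null
python3 st.py fix -135 -90.5 60
```

```text
t 6.37 tcp [460.3 407.1  89.5] psi -8.28 tilt [-0.0007  0.0008] fix [-164.8  298.6] F [-0.9 -0.4 -0.9] open 23.8 ff 44.9
  to go tool units x 1.171 y 15.566 z 1.182
```

```bash
python3 -m pendant '[[0.07,0.5,0,0,0,0],[0.07,1,0,0,0,0],[0.07,1,0,0,0,0],[0.07,1,0,0,0,0],[0.07,1,0,0,0,0]]' >/dev/null
python3 -m pendant '[[0.07,1,0,0,0,0],[0.07,1,0,0,0,0],[0.07,1,0,0,0,0],[0.07,1,0,0,0,0],[0.07,1,0,0,0,0]]' >/dev/null
python3 -m pendant '[[0.07,1,0.2,0,0,0],[0.07,1,0.2,0,0,0],[0.07,1,0.2,0,0,0],[0.07,1,0.2,0,0,0],[0.07,0.8,0.2,0,0,0]]' >/dev/null
python3 -m pendant '[[0,0.5,0.2,0,0,0],[0,0.25,0,0,0,0],[0,0,0,0,0,0],[0,0,0,0,0,0],[0,0,0,0,0,0]]' >/dev/null
python3 st.py fix -135 -90.5 18.5
```

```text
t 8.03 tcp [432.7  32.9  60.6] psi -8.24 tilt [ 0.0001 -0.0005] fix [-137.8  -75.6] F [ 0.2  0.  -1.1] open 23.6 ff 44.9
  to go tool units x 0.110 y 0.594 z 1.685
```

```bash
python3 -m pendant '[[0.1,0.594,0.5,0,0,0.0006],[0,0,0.7,0,0,0],[0,0,0.4,0,0,0],[0,0,0.08,0,0,0],[0,0,0,0,0,0]]' >/dev/null
python3 -m pendant '[[0,0,0,0,0,0],[0,0,0,0,0,0]]' >/dev/null
python3 st.py fix -135 -90.5 18.5
python3 - <<'E'
from h import *
for n in("top","scene"):
    p,d=optics.snapshot(n); np.savez(n+"2.npz",p=p,d=d)
    if n=="top":a=cv2.resize(p[175:260,250:310],(480,680)[:2] and (424,600),interpolation=cv2.INTER_CUBIC)
    else: b=cv2.resize(p[180:240,190:250],(376,376),interpolation=cv2.INTER_CUBIC)
b=cv2.copyMakeBorder(b,0,224,0,0,cv2.BORDER_CONSTANT); cv2.imwrite("pics/ins.png",np.hstack([a,b]))
E
```

```text
t 8.62 tcp [439.9  17.3  33.2] psi -8.41 tilt [-0.0068  0.0008] fix [-128.4  -90. ] F [ 0.1 -0.2 -1.3] open 23.5 ff 44.9
  to go tool units x -0.263 y 0.021 z 0.586
```

View pics/ins.png

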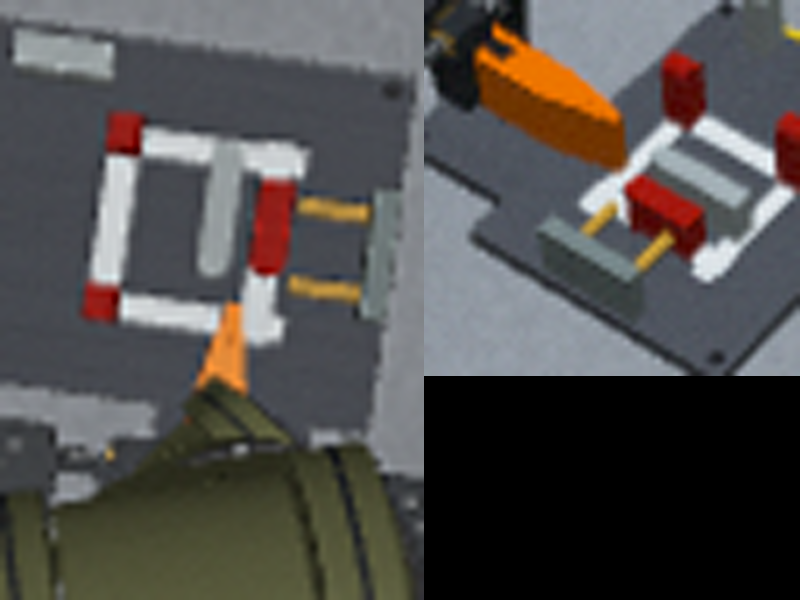

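```bash
python3 -m pendant '[[0,0,0,0,0,0],[0,0,0,0,0,0]]' >/dev/null; python3 st.py fix -116 -90.5 18.5; python3 -c "
from plant import r;print(r.get_state()['q'])"
```

```text
t 8.88 tcp [439.8  16.7  33.1] psi -8.45 tilt [-0.0069  0.0009] fix [-128.4  -90.6] F [ 0.   0.3 -0.9] open 23.3 ff 44.9
  to go tool units x 0.497 y -0.006 z 0.582
[-0.11983871  0.88331011 -0.03578165  2.23800463  0.65726761  0.0434541
 -2.51807929]
```

```bash
python3 -m pendant '[[0.3,0,0,0,0,0],[0,0,0.3,0,0,0],[0,0,0,0,0,0],[0,0,0,0,0,0],[0,0,0,0,0,0]]' >/dev/null; python3 st.py fix -116 -90.5 18.5; python3 -c "
from plant import r;print(r.get_state()['q'])"
```

```text
t 9.3 tcp [446.4  15.4  25.1] psi -8.45 tilt [-0.0075  0.0012] fix [-121.7  -90.9] F [-0.   0.5 -1.3] open 23.5 ff 44.9
  to go tool units x 0.228 y -0.017 z 0.262
[-0.11242731  0.90145365 -0.04017445  2.21785714  0.68035598  0.04877037
 -2.53583184]
```

```bash
python3 -m pendant '[[0.14,0,0.2,0,0,0],[0,0,0,0,0.0048,0],[0,0,0,0,0,0],[0,0,0,0,0,0],[0,0,0,0,0,0]]' >/dev/null; python3 st.py fix -116 -90.5 18.5; python3 -c "
from plant import r;print(r.get_state()['q'])"
```

```text
t 9.72 tcp [453.   14.9  22.3] psi -8.62 tilt [-0.0022  0.0018] fix [-115.1  -90.4] F [ 1.1  0.7 -0.6] open 23.9 ff 44.9
  to go tool units x -0.037 y 0.003 z 0.152
[-0.1143133   0.90779033 -0.0360595   2.20887381  0.7976795   0.04340396
 -2.65508668]
```

```bash
python3 -m pendant '[[0.1,0,0.05,0,0,0],[0.1,0,0.08,0,0,0],[0,0,0,0,0,0],[0,0,0,0,0,0],[0,0,0,0,0,0]]' >/dev/null; python3 st.py fix -110 -90.5 18.5; python3 -c "
from plant import r;print(r.get_state()['q'])"
```

```text
t 10.13 tcp [458.   14.2  19.1] psi -8.48 tilt [-0.0021  0.0017] fix [-110.   -90.4] F [-0.  1. -1.] open 23.4 ff 44.9
  to go tool units x 0.000 y 0.003 z 0.023
[-0.10517128  0.91492994 -0.04583644  2.1942063   0.80012164  0.05421275
 -2.65143412]
```

```bash
python3 -m pendant '[[0.1,0.02,0,0,0,0],[0.1,0.02,0,0,0,0],[0.1,0.02,0,0,0,0],[0.1,0.02,0,0,0,0],[0,0,0,0,0,0]]' >/dev/null; python3 st.py fix -100 -92.5 18.5; python3 -m pendant '[[0.1,0.02,0,0,0,0],[0.1,0.02,0,0,0,0],[0.1,0.02,0,0,0,0],[0,0,0,0,0,0],[0,0,0,0,0,0]]' >/dev/null; python3 st.py fix -92.5 -94 18.5
```

```text
t 10.55 tcp [467.7  11.7  19. ] psi -8.38 tilt [-0.0022  0.0009] fix [-100.1  -91.6] F [-1.   2.5 -0.9] open 23.8 ff 44.9
  to go tool units x 0.004 y 0.038 z 0.022
t 10.97 tcp [474.6   8.9  19. ] psi -8.39 tilt [-0.0022  0.0012] fix [-92.8 -93.2] F [-2.2  4.2 -1.5] open 23.4 ff 44.9
  to go tool units x 0.012 y 0.031 z 0.019
```

```bash
python3 -m pendant '[[0.15,0.03,0,0,0,0],[0.15,0.03,0,0,0,0],[0.15,0.03,0,0,0,0],[0,0,0,0,0,0]]' >/dev/null; python3 st.py; python3 -m pendant '[[0.15,0.03,0,0,0,0],[0.15,0.03,0,0,0,0],[0.15,0.03,0,0,0,0],[0,0,0,0,0,0]]' >/dev/null; python3 st.py fix -49 -98 18; python3 -m pendant '[[0.15,0.015,0,0,0,0],[0.15,0.015,0,0,0,0],[0,0,0,0,0,0]]' >/dev/null; python3 st.py fix -49 -98 18
```

```text
t 11.3 tcp [486.    4.9  19. ] psi -8.42 tilt [-0.0019  0.0011] fix [-81.  -95.6] F [-2.2  4.5 -2.1] open 23.6 ff 44.9
t 11.63 tcp [496.6   1.   18.9] psi -8.44 tilt [-0.002   0.0012] fix [-69.9 -97.8] F [-2.3  3.9 -1.9] open 23.8 ff 44.9
  to go tool units x 0.838 y 0.005 z 0.037
t 11.88 tcp [503.7  -0.8  18.8] psi -8.45 tilt [-0.0023  0.0013] fix [-62.7 -98.6] F [-1.1  4.7 -1.6] open 23.6 ff 44.9
  to go tool units x 0.547 y -0.027 z 0.034
```

```bash
python3 -m pendant '[[0.15,0,0,0,0,0],[0.15,0,0,0,0,0],[0.15,0,0,0,0,0],[0.07,0,0.03,0,0,0],[0,0,0,0,0,0]]' >/dev/null; python3 st.py fix -49 -98 18; python3 -m pendant '[[0,0,0,0,0,0],[0,0,0,0,0,0],[0,0,0,0,0,0],[0,0,0,0,0,0]]' -0.1 >/dev/null; python3 st.py fix -49 -98
python3 - <<'E'
from h import *
a=[]
for n,(x,y) in(("top",(235,165)),("scene",(185,165))):
    p,d=optics.snapshot(n); np.savez(n+"3.npz",p=p,d=d)
    a.append(cv2.resize(p[y:y+90,x:x+80],(400,450),interpolation=cv2.INTER_CUBIC))
cv2.imwrite("pics/in.png",np.hstack(a))
E
```

```text
t 12.3 tcp [517.6  -3.   18.2] psi -8.46 tilt [-0.0013  0.0013] fix [-48.6 -98.8] F [-0.4  3.8 -1.5] open 23.8 ff 44.9
  to go tool units x -0.017 y -0.032 z 0.009
t 12.63 tcp [516.8  -4.6  18.3] psi -8.54 tilt [-0.0018  0.0026] fix [ -49.1 -100.5] F [0.3 0.3 0.6] open 39.8 ff 0.0
  to go tool units x 0.004 y -0.100 z None
```

View pics/in.png

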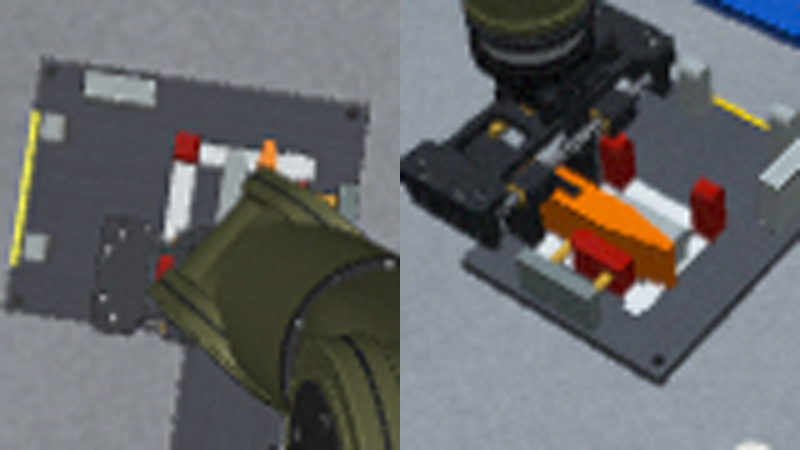

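```bash
python3 -m pendant '[[0,0,-0.4,0,0,0],[0,0,-0.8,0,0,0],[0,0,-1,0,0,0],[0,0,-1,0,0,0.0115],[0,0,-0.5,0,0.0012,0]]' >/dev/null; python3 -m pendant '[[0,0,0,0,0,0],[0,0,0,0,0,0]]' 1 >/dev/null;python3 st.py world 547 -260 3; python3 -c "
from plant import r;print(r.get_state()['q'])"
```

```text
t 13.32 tcp [517.1  -3.4 110.7] psi -10.51 tilt [0.0003 0.0021] fix [-49.  -99.2] F [-0.4 -0.2  0.2] open 50.6 ff 0.0
  to go tool units x 3.046 y 9.875 z 4.308
[ 0.16156793  0.77998046 -0.40805461  1.99080883  0.63316177  0.49893238
 -2.46338922]
```

```bash
python3 -m pendant '[[0.3,0.6,0,0,0,0],[0.3,1,0,0,0,0],[0.3,1,0,0,0,0],[0.3,1,0,0,0,0],[0.3,1,0,0,0,0]]' 1 >/dev/null; python3 -m pendant '[[0.3,1,0,0,0,0],[0.3,1,0,0,0,0],[0.3,1,0.2,0,0,0],[0.3,1,0.4,0,0,0],[0.3,0.9,0.5,0,0,0]]' >/dev/null;python3 -m pendant '[[0.05,0.37,0.8,0,0,0],[0,0,0.8,0,0,0],[0,0,0,0,0,0],[0,0,0,0,0,0],[0,0,0,0,0,0]]' >/dev/null;python3 st.py world 547 -260 3
python3 - <<'E'
from h import *; from m import obj
p,d=optics.snapshot("top"); np.savez("top4.npz",p=p)
s,d=optics.snapshot("scene"); np.savez("scene4.npz",p=s)
print(obj('top',p,'orange',.052,(.53,0),150))
for z,b in((.040,max(blobs(mask(p,'red')[180:235,255:305],8),key=cv2.contourArea)),):
    q=b.reshape(-1,2).mean(0)+[255,180]; w=plane('top',[q],z)[0,:2]*1000-[579.3,88.2]; a=np.radians(-8.35)
    print('bar centre fix',w@[np.cos(a),np.sin(a)],w@[-np.sin(a),np.cos(a)])
E
```

```text
t 14.57 tcp [ 547.1 -258.6   44. ] psi -10.42 tilt [-0.0004  0.0015] fix [  17.7 -347.5] F [ 0.6  0.5 -0.6] open 88.0 ff 0.0
  to go tool units x 0.008 y 0.054 z 1.639
(array([559.4,  -7.8]), array([ 22.9, 108.3]), np.float32(171.4), array([553.1,  -6.9]))
bar centre fix 6.458953205919089 -118.00024087438572
```

```bash
python3 -m pendant '[[0,0.054,0.8,0,0,0],[0,0,0.6,0,0,0],[0,0,0.22,0,0,0],[0,0,0,0,0,0],[0,0,0,0,0,0]]' >/dev/null;python3 st.py world 547 -260 3; python3 -m pendant '[[0,0,0,0,0,0],[0,0,0,0,0,0],[0,0,0,0,0,0],[0,0,0,0,0,0],[0,0,0,0,0,0]]' -1 20;python3 st.py world 547 -260 3
```

```text
t 15.08 tcp [ 547.2 -261.     4.4] psi -10.49 tilt [0.0004 0.002 ] fix [  18.2 -349.8] F [ 0.4 -0.7  0.3] open 87.9 ff 0.0
  to go tool units x -0.015 y -0.038 z 0.057
clock: 15.5
tool_pos: [0.5469, -0.2614, 0.0041]
eef_rot: [0.996, -0.092, 0.0, 0.002]
contact_force: [-0.3, -0.9, 2.3]
opening: 0.678
finger_force: 20.0
t 15.5 tcp [ 546.9 -261.4    4.1] psi -10.52 tilt [0.0002 0.002 ] fix [  17.9 -350.2] F [-0.3 -0.9  2.3] open 59.7 ff 20.0
  to go tool units x -0.005 y -0.055 z 0.044
```

```bash
python3 -m pendant '[[0,0,-0.5,0,0,0],[0,0,-1,0,0,0],[0,0,-1,0,0,0],[0,0,-1,0,0,0],[0,0,-0.5,0,0,-0.012]]' >/dev/null;python3 -m pendant '[[0,-0.5,0,0,0,0],[0,-1,0,0,0,0],[0,-1,0,0,0,0],[0,-1,0,0,0,0],[0,-1,0,0,0,0]]' >/dev/null;python3 -m pendant '[[-0.2,-1,0,0,0,0],[-0.2,-1,0,0,0,0],[-0.2,-1,0,0,0,0],[-0.2,-1,0,0,0,0],[-0.2,-1,0,0,0,0]]' >/dev/null;python3 -m pendant '[[0,-1,0,0,0,0],[0,-0.7,0,0,0,0],[0,-0.4,0,0,0,0],[0,0,0,0,0,0],[0,0,0,0,0,0]]' >/dev/null;python3 st.py fix -10 -3 18
```

```text
t 17.17 tcp [563.5  29.4 102.1] psi -8.34 tilt [-0.0008  0.0025] fix [ -7.9 -60.1] F [ 0.2 -0.5 -1.1] open 59.6 ff 20.0
  to go tool units x -0.084 y -2.283 z 3.364
```

```bash
python3 -m pendant '[[-0.08,-0.8,0,0,0,0],[0,-0.8,0,0,0,0],[0,-0.5,0,0,0,0],[0,-0.18,0,0,0,0],[0,0,0,0,0,0]]' >/dev/null;python3 -m pendant '[[0,0,0.5,0,0,0],[0,0,0.8,0,0,0],[0,0,0,0,0,0],[0,0,0,0,0,0]]' >/dev/null;python3 st.py fix -10 -3 18
python3 - <<'E'
from h import *; from m import obj
a=[]
for n,(x,y) in(("top",(235,165)),("scene",(185,155))):
    p,d=optics.snapshot(n); np.savez(n+"5.npz",p=p,d=d)
    a.append(cv2.resize(p[y:y+90,x:x+80],(400,450),interpolation=cv2.INTER_CUBIC))
cv2.imwrite("pics/w.png",np.hstack(a))
E
```

```text
t 17.92 tcp [569.5  84.   69.1] psi -8.47 tilt [-0.0014  0.0033] fix [-9.9 -5.2] F [-0.1  0.2 -2. ] open 59.4 ff 20.0
  to go tool units x -0.005 y -0.089 z 2.042
```

View pics/w.png

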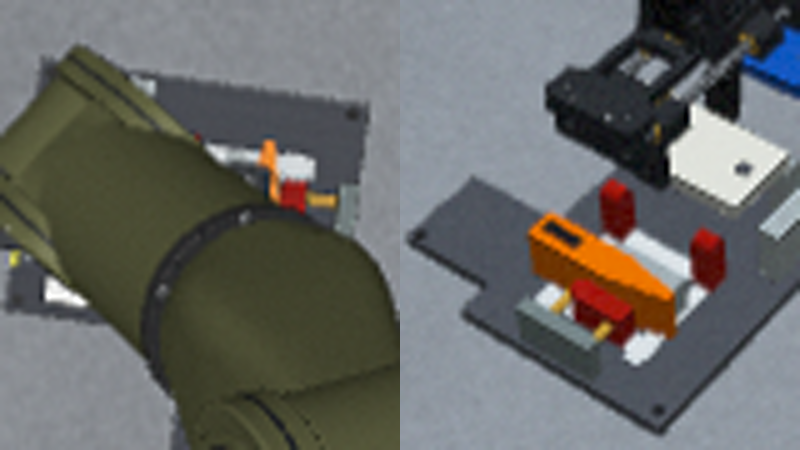

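```bash
python3 -m pendant '[[0,-0.09,0.4,0.001,0.0008,0],[0,0,0.6,0,0,0],[0,0,0.5,0,0,0],[0,0,0.3,0,0,0],[0,0,0,0,0,0]]' >/dev/null;python3 st.py fix -10 -3 16;python3 -m pendant '[[0,0,0.1,0,0,0],[0,0,0.06,0,0,0],[0,0,0.03,0,0,0],[0,0,0,0,0,0]]' >/dev/null;python3 st.py fix -10 -3 16
```

```text
t 18.43 tcp [570.3  87.8  24.2] psi -8.38 tilt [0.0006 0.001 ] fix [-9.6 -1.3] F [-0.2 -0.6 -1.2] open 59.5 ff 19.9
  to go tool units x -0.018 y 0.066 z 0.328
t 18.77 tcp [571.1  87.7  20.4] psi -8.39 tilt [0.0015 0.0009] fix [-8.8 -1.3] F [-0.1 -2.5 -0.4] open 59.7 ff 20.0
  to go tool units x -0.050 y 0.068 z 0.178
```

```bash
python3 -m pendant '[[0,0.06,0.06,0,0,0],[0,0,0.06,0,0,0],[0,0,0,0,0,0],[0,0,0,0,0,0]]' >/dev/null;python3 st.py fix -10 -3 16;python3 -m pendant '[[0,0,0.05,0,0,0],[0,0,0.03,0,0,0],[0,0,0,0,0,0],[0,0,0,0,0,0]]' >/dev/null;python3 st.py fix 0 -3 16
```

```text
t 19.1 tcp [570.7  87.6  17. ] psi -8.34 tilt [ 0.0013 -0.    ] fix [-9.2 -1.5] F [ 0.8 -0.5 -0.9] open 59.8 ff 19.9
  to go tool units x -0.032 y 0.061 z 0.041
t 19.43 tcp [570.8  87.5  16. ] psi -8.34 tilt [0.0017 0.0002] fix [-9.  -1.5] F [-1.4 -0.1  6.6] open 59.6 ff 20.0
  to go tool units x 0.361 y 0.059 z -0.0
```

```bash
python3 -m pendant '[[0.08,0,-0.01,0,0,0],[0.08,0,0,0,0,0],[0.08,0,0,0,0,0],[0,0,0,0,0,0]]' >/dev/null;python3 st.py;python3 -m pendant '[[0.05,0,0,0,0,0],[0.05,0,0,0,0,0],[0,0,0,0,0,0]]' >/dev/null;python3 st.py;python3 -m pendant '[[0.05,0,0,0,0,0],[0.03,0,0,0,0,0],[0,0,0,0,0,0],[0,0,0,0,0,0]]' >/dev/null;python3 st.py
```

```text
t 19.77 tcp [575.6  86.7  16. ] psi -8.34 tilt [0.0005 0.0004] fix [-4.2 -1.6] F [-3.7  1.2  7.4] open 59.4 ff 20.0
t 20.02 tcp [577.8  86.4  15.9] psi -8.33 tilt [0.0003 0.0004] fix [-1.9 -1.6] F [-5.3  1.4  7.6] open 59.8 ff 20.0
t 20.35 tcp [579.8  86.1  16. ] psi -8.33 tilt [0.0003 0.0005] fix [ 0.  -1.7] F [-3.6  0.4  7.2] open 59.9 ff 20.0
```

```bash
python3 -m pendant '[[0.05,0,-0.02,0,0,0],[0.03,0,0,0,0,0],[0,0,0,0,0,0]]' >/dev/null;python3 st.py;python3 -m pendant '[[0.05,0,0,0,0,0],[0.03,0,0,0,0,0],[0,0,0,0,0,0]]' >/dev/null;python3 st.py;python3 -m pendant '[[0.05,0,0,0,0,0],[0.03,0,0,0,0,0],[0,0,0,0,0,0]]' >/dev/null;python3 st.py
```

```text
t 20.6 tcp [580.2  85.9  16. ] psi -8.28 tilt [-0.0011  0.0007] fix [ 0.5 -1.8] F [-7.4  1.   7.3] open 59.6 ff 20.0
t 20.85 tcp [580.3  85.9  15.9] psi -8.26 tilt [-0.0027  0.001 ] fix [ 0.5 -1.7] F [-10.7   1.7  10.4] open 60.0 ff 20.0
t 21.1 tcp [580.4  85.9  15.8] psi -8.22 tilt [-0.0043  0.0013] fix [ 0.6 -1.7] F [-14.2   2.2  12.2] open 59.6 ff 20.0
```

```bash
python3 -m pendant '[[-0.1,0,0,0,0,0],[0,0,0,0,0,0]]' >/dev/null;python3 st.py;python3 -m pendant '[[0,0,0,0,0,0],[0,0,0,0,0,0],[0,0,0,0,0,0],[0,0,0,0,0,0]]' 1 >/dev/null;python3 st.py; python3 -m pendant '[[0,0,-0.2,0,0,0],[0,0,-0.6,0,0,0],[0,0,-1,0,0,0],[0,0,-1,0,0,0],[0,0,-0.6,0,0,-0.01]]' >/dev/null; python3 -m pendant '[[0,0,0,0,0,0],[0,0,0,0,0,0]]' >/dev/null;python3 st.py world 523.5 264 5
python3 -c "
from plant import r;print(r.get_state()['q'])"
```

```text
t 21.27 tcp [580.4  85.9  15.8] psi -8.24 tilt [-0.002   0.0009] fix [ 0.6 -1.7] F [-9.2  1.6  8. ] open 59.9 ff 20.0
t 21.6 tcp [585.2  84.7  15.8] psi -8.39 tilt [0.0018 0.0004] fix [ 5.6 -2.2] F [-0.1  0.1  0.6] open 84.2 ff 0.0
t 22.18 tcp [584.9  84.8 101.6] psi -6.63 tilt [0.0022 0.0003] fix [ 5.3 -2.2] F [ 0.6 -0.  -0.4] open 88.0 ff 0.0
  to go tool units x -3.268 y -6.837 z 3.863
[ 0.03000015  0.8628143  -0.44657066  1.77501999  0.5886292   0.63617976
 -2.44972505]
```

```bash
python3 -m pendant '[[-0.4,-0.6,0,0,0,0],[-0.5,-1,0,0,0,0],[-0.5,-1,0,0,0,0],[-0.5,-1,0,0,0,0],[-0.5,-1,0,0,0,0]]' >/dev/null; python3 -m pendant '[[-0.5,-1,0.2,0,0,0],[-0.37,-0.8,0.5,0,0,0],[0,-0.44,0.6,0,0,0],[0,0,0.8,0,0,0],[0,0,0,0,0,0]]' >/dev/null; python3 -m pendant '[[0,0,0,0,0,0],[0,0,0,0,0,0]]' >/dev/null;python3 st.py world 523.5 264 4
python3 - <<'E'
from h import *; 
a=np.radians(-8.35)
p,d=optics.snapshot("top"); np.savez("top6.npz",p=p)
for b in blobs(mask(p,'white'),150):
    c=cv2.minAreaRect(b)[0]
    if 235<c[0]<300:
        X=(plane('top',b.reshape(-1,2),.026)[:,:2]*1000).astype(np.float32);c0,s,an=cv2.minAreaRect(X);w=np.array(c0)-[579.3,88.2]
        print(c0,s,an,'fix(top cam)',w@[np.cos(a),np.sin(a)],w@[-np.sin(a),np.cos(a)])
E
```

```text
t 23.18 tcp [522.8 263.1  47.8] psi -6.63 tilt [0.001  0.0011] fix [-82.1 165.2] F [ 0.4 -0.8  0.8] open 88.4 ff 0.0
  to go tool units x 0.024 y -0.039 z 1.753
(579.75732421875, 87.65721893310547) (58.05937194824219, 117.93424987792969) 81.62357330322266 fix(top cam) 0.5312988123599602 -0.47061481024230833
```

```bash
python3 -m pendant '[[0.02,-0.04,0.8,0,0,0],[0,0,0.7,0,0,0],[0,0,0.25,0,0,0],[0,0,0,0,0,0],[0,0,0,0,0,0]]' >/dev/null; python3 -m pendant '[[0,0,0,0,0,0],[0,0,0,0,0,0],[0,0,0,0,0,0],[0,0,0,0,0,0],[0,0,0,0,0,0]]' -1 20 >/dev/null;python3 st.py; python3 -m pendant '[[0,0,-0.5,0,0,0],[0,0,-1,0,0,0],[0,0,-1,0,0,0],[0,0,-1,0,0,0],[0,0,-0.5,0,0,0.01]]' >/dev/null; python3 -m pendant '[[0,0,0,0,0,0],[0,0,0,0,0,0]]' >/dev/null;python3 st.py fix -8 -2.5 31
```

```text
t 24.07 tcp [523.7 265.    4.7] psi -6.57 tilt [0.0015 0.0004] fix [-81.5 167.2] F [-1.3 -0.4  3. ] open 59.5 ff 20.0
t 24.65 tcp [523.5 265.1 105.1] psi -8.33 tilt [0.0019 0.0002] fix [-81.7 167.4] F [-0.4 -0.3 -1. ] open 59.6 ff 20.0
  to go tool units x 2.945 y 6.795 z 2.965
```

```bash
python3 -m pendant '[[0.4,0.6,0,0,0,0],[0.5,1,0,0,0,0],[0.5,1,0,0,0,0],[0.5,1,0,0,0,0],[0.5,1,0,0,0,0]]' >/dev/null; python3 -m pendant '[[0.5,1,0,0,0,0],[0.04,0.8,0,0,0,0],[0,0.4,0,0,0,0],[0,0,0,0,0,0],[0,0,0,0,0,0]]' >/dev/null; python3 -m pendant '[[0,0,0.3,0,0,0],[0,0,0.5,0,0,0],[0,0,0.5,0,0,0],[0,0,0,0,0,0],[0,0,0,0,0,0]]' >/dev/null;python3 st.py fix -8 -2.5 32
```

```text
t 25.9 tcp [570.4  88.1  71.3] psi -8.19 tilt [0.0003 0.0002] fix [-9.5 -1. ] F [ 0.1 -0.4 -0.8] open 59.8 ff 20.0
  to go tool units x 0.060 y 0.061 z 1.572
```

```bash
python3 -m pendant '[[0,0.05,0.3,0,0,0.0009],[0,0,0.5,0,0,0],[0,0,0.4,0,0,0],[0,0,0.2,0,0,0],[0,0,0,0,0,0]]' >/dev/null; python3 -m pendant '[[0,0,0,0,0,0],[0,0,0,0,0,0]]' >/dev/null;python3 st.py fix -8 -2.5 31;python3 -m pendant '[[0,0,0.06,0,0,0],[0,0,0.05,0,0,0],[0,0,0,0,0,0],[0,0,0,0,0,0]]' >/dev/null;python3 st.py fix -8 -2.5 31
```

```text
t 26.48 tcp [571.4  84.9  37.2] psi -8.53 tilt [0.0014 0.0004] fix [-8.1 -4. ] F [-0.9  0.1 -1.3] open 59.6 ff 20.0
  to go tool units x 0.005 y -0.059 z 0.247
t 26.82 tcp [571.3  84.8  34.4] psi -8.53 tilt [0.0013 0.0005] fix [-8.2 -4.1] F [ 0.3 -0.4 -1.2] open 59.5 ff 20.0
  to go tool units x 0.009 y -0.064 z 0.137
```

```bash
python3 -m pendant '[[0,-0.09,0.06,0,0,-0.001],[0,0,0.05,0,0,0],[0,0,0,0,0,0],[0,0,0,0,0,0]]' >/dev/null;python3 st.py;python3 -m pendant '[[0,0,0.04,0,0,0],[0,0,0.02,0,0,0],[0,0,0,0,0,0],[0,0,0,0,0,0]]' >/dev/null;python3 st.py fix 0.5 -2 31
```

```text
t 27.15 tcp [571.4  87.2  31.4] psi -8.33 tilt [0.0011 0.0005] fix [-8.4 -1.7] F [-0.1  0.4 -1. ] open 59.6 ff 20.0
t 27.48 tcp [571.6  87.1  30.7] psi -8.34 tilt [0.0014 0.0005] fix [-8.2 -1.8] F [-1.9 -0.8  5.4] open 60.1 ff 20.0
  to go tool units x 0.349 y 0.009 z -0.013
```

```bash
python3 -m pendant '[[0.08,0,-0.02,0,0,0],[0.08,0,0,0,0,0],[0.08,0,0,0,0,0],[0.05,0,0,0,0,0],[0,0,0,0,0,0]]' >/dev/null;python3 st.py;python3 -m pendant '[[0.05,0,0,0,0,0],[0.05,0,0,0,0,0],[0,0,0,0,0,0]]' >/dev/null;python3 st.py;python3 -m pendant '[[0.05,0,0,0,0,0],[0.05,0,0,0,0,0],[0,0,0,0,0,0]]' >/dev/null;python3 st.py
```

```text
t 27.9 tcp [578.5  86.1  30.7] psi -8.34 tilt [0.0009 0.0005] fix [-1.2 -1.7] F [-3.   0.5  5.1] open 59.6 ff 20.0
t 28.15 tcp [579.8  86.   30.7] psi -8.32 tilt [-0.0002  0.0007] fix [ 0.  -1.7] F [-5.1 -0.4  7.8] open 59.6 ff 20.0
t 28.4 tcp [579.8  86.   30.6] psi -8.3 tilt [-0.0023  0.001 ] fix [ 0.  -1.7] F [-10.2   1.   12.1] open 59.7 ff 20.0
```

Contact with the end stop; ease, release, head for yellow.

```bash
python3 -m pendant '[[0.03,0,0,0,0,0],[-0.1,0,0,0,0,0],[0,0,0,0,0,0]]' >/dev/null;python3 st.py;python3 -m pendant '[[0,0,0,0,0,0],[0,0,0,0,0,0],[0,0,0,0,0,0],[0,0,0,0,0,0]]' 1 >/dev/null;python3 st.py; python3 -m pendant '[[0,0,-0.2,0,0,0],[0,0,-0.6,0,0,0],[0,0,-1,0,0,0],[0,0,-1,0,0,-0.019],[0,0,-0.3,0,0,-0.02]]' >/dev/null; python3 -m pendant '[[0,0,0,0,0,0],[0,0,0,0,0,0]]' >/dev/null;python3 st.py world 525.5 -408 5
python3 -c "
from plant import r;print(r.get_state()['q'])"
```

```text
t 28.65 tcp [579.8  86.   30.7] psi -8.31 tilt [-0.0006  0.0007] fix [ 0.  -1.7] F [-6.8  1.   8.5] open 59.7 ff 20.0
t 28.98 tcp [582.6  85.4  30.4] psi -8.37 tilt [0.0017 0.0005] fix [ 2.9 -2. ] F [-0.6  0.7  0.9] open 84.4 ff 0.0
t 29.57 tcp [582.   85.5 108.5] psi -1.44 tilt [0.0017 0.0004] fix [ 2.3 -1.9] F [-1.1  0.1 -0.1] open 88.0 ff 0.0
  to go tool units x -1.764 y 19.789 z 4.139
[-0.03487331  0.83338769 -0.33234558  1.78312433  0.44718272  0.59722525
 -2.23564669]
```

```bash
python3 -m pendant '[[0,0.6,0,0,0,-0.003],[-0.1,1,0,0,0,0],[-0.1,1,0,0,0,0],[-0.1,1,0,0,0,0],[-0.1,1,0,0,0,0]]' >/dev/null; python3 -m pendant '[[-0.1,1,0,0,0,0],[-0.1,1,0,0,0,0],[-0.1,1,0,0,0,0],[-0.1,1,0,0,0,0],[-0.1,1,0,0,0,0]]' >/dev/null; python3 -m pendant '[[-0.1,1,0,0,0,0],[-0.1,1,0,0,0,0],[-0.1,1,0,0,0,0],[-0.1,1,0,0,0,0],[-0.1,1,0,0,0,0]]' >/dev/null;  python3 -m pendant '[[-0.1,1,0,0,0,0],[-0.1,1,0.1,0,0,0],[-0.1,1,0.3,0,0,0],[-0.1,1,0.4,0,0,0],[0,0.7,0.5,0,0,0]]' >/dev/null; python3 -m pendant '[[0,0.4,0.7,0,0,0],[0,0.1,0.5,0,0,0],[0,0,0,0,0,0],[0,0,0,0,0,0],[0,0,0,0,0,0]]' >/dev/null;python3 st.py world 525.5 -408 4
python3 - <<'E'
from h import *; 
a=np.radians(-8.35)
p,d=optics.snapshot("top"); np.savez("top7.npz",p=p)
for b in blobs(mask(p,'blue'),150):
    c=cv2.minAreaRect(b)[0]
    if 235<c[0]<300 and c[1]>150:
        X=(plane('top',b.reshape(-1,2),.040)[:,:2]*1000).astype(np.float32);c0,s,an=cv2.minAreaRect(X);w=np.array(c0)-[579.3,88.2]
        print(c0,s,an,'fix(top cam)',w@[np.cos(a),np.sin(a)],w@[-np.sin(a),np.cos(a)])
E
```

```text
t 31.65 tcp [ 530.9 -406.9   46.3] psi -0.68 tilt [ 0.0014 -0.    ] fix [  23.2 -496.5] F [ 0.6 -0.3  0.2] open 88.0 ff 0.0
  to go tool units x -0.214 y 0.045 z 1.692
(579.6856689453125, 87.52159118652344) (59.92327880859375, 119.84333801269531) 81.70752716064453 fix(top cam) 0.4800989417209417 -0.6152105816219389
```

```bash
python3 -m pendant '[[-0.21,0.04,0.7,0,0,0],[0,0,0.7,0,0,0],[0,0,0.27,0,0,0],[0,0,0,0,0,0],[0,0,0,0,0,0]]' >/dev/null; python3 -m pendant '[[0,0,0,0,0,0],[0,0,0,0,0,0],[0,0,0,0,0,0],[0,0,0,0,0,0],[0,0,0,0,0,0]]' -1 20 >/dev/null;python3 st.py; python3 -m pendant '[[0,0,-0.5,0,0,0],[0,0,-1,0,0,0],[0,0,-1,0,0,0],[0,0,-1,0,0,0.02],[0,0,-0.7,0,0,0.022]]' >/dev/null; python3 -m pendant '[[0,0,0,0,0,0],[0,0,0,0,0,0]]' >/dev/null;python3 st.py fix -8 -2 45
```

```text
t 32.53 tcp [ 525.1 -410.     4.8] psi -0.78 tilt [0.0016 0.0009] fix [  18.  -500.4] F [ 0.1 -0.   2. ] open 60.1 ff 20.0
t 33.12 tcp [ 525.  -409.9  110.6] psi -8.25 tilt [0.0021 0.0011] fix [  17.9 -500.3] F [-0.4  0.1 -2.2] open 59.9 ff 20.0
  to go tool units x -1.001 y -19.933 z 2.623
```

```bash
python3 -m pendant '[[0,-0.6,0,0,0,0.0005],[-0.1,-1,0,0,0,0],[-0.1,-1,0,0,0,0],[-0.1,-1,0,0,0,0],[-0.1,-1,0,0,0,0]]' >/dev/null; python3 -m pendant '[[-0.1,-1,0,0,0,0],[-0.1,-1,0,0,0,0],[-0.1,-1,0,0,0,0],[-0.1,-1,0,0,0,0],[-0.1,-1,0,0,0,0]]' >/dev/null; python3 -m pendant '[[-0.1,-1,0,0,0,0],[0,-1,0,0,0,0],[0,-1,0,0,0,0],[0,-1,0,0,0,0],[0,-1,0,0,0,0]]' >/dev/null;  python3 -m pendant '[[0,-1,0,0,0,0],[0,-1,0,0,0,0],[0,-1,0,0,0,0],[0,-0.9,0,0,0,0],[0,-0.7,0,0,0,0]]' >/dev/null; python3 -m pendant '[[0,-0.5,0,0,0,0],[0,-0.2,0.2,0,0,0],[0,0,0.4,0,0,0],[0,0,0.4,0,0,0],[0,0,0,0,0,0]]' >/dev/null; python3 -m pendant '[[0,0,0,0,0,0],[0,0,0,0,0,0]]' >/dev/null;python3 st.py fix -8 -2 47
```

```text
t 35.37 tcp [572.7  84.8  83.5] psi -8.52 tilt [0.0009 0.0009] fix [-6.8 -3.9] F [-0.1  0.2 -0.5] open 59.2 ff 20.0
  to go tool units x -0.046 y -0.075 z 1.458
```

```bash
python3 -m pendant '[[-0.04,-0.07,0.3,0,0,-0.0009],[0,0,0.5,0,0,0],[0,0,0.4,0,0,0],[0,0,0.18,0,0,0],[0,0,0,0,0,0]]' >/dev/null; python3 -m pendant '[[0,0,0,0,0,0],[0,0,0,0,0,0]]' >/dev/null;python3 st.py fix -8 -2 45;python3 -m pendant '[[0,0,0.05,0,0,0],[0,0,0.04,0,0,0],[0,0,0,0,0,0],[0,0,0,0,0,0]]' >/dev/null;python3 st.py fix -8 -2 45
```

```text
t 35.95 tcp [571.8  87.4  49.1] psi -8.29 tilt [0.0008 0.001 ] fix [-8.1 -1.5] F [-0.4 -1.  -1.1] open 59.6 ff 20.0
  to go tool units x 0.003 y 0.022 z 0.166
t 36.28 tcp [572.4  87.4  47.3] psi -8.31 tilt [0.0014 0.0008] fix [-7.5 -1.4] F [-0.6 -2.7 -1. ] open 59.8 ff 20.0
  to go tool units x -0.020 y 0.025 z 0.091
```

```bash
python3 -m pendant '[[0,0.02,0.06,0,0,0],[0,0,0.03,0,0,0],[0,0,0,0,0,0],[0,0,0,0,0,0]]' >/dev/null;python3 st.py fix -8 -2 45;python3 -m pendant '[[0,0,0.03,0,0,0],[0,0,0.02,0,0,0],[0,0,0,0,0,0],[0,0,0,0,0,0]]' >/dev/null;python3 st.py fix 0.3 -2 45
```

```text
t 36.62 tcp [572.6  87.3  45. ] psi -8.28 tilt [0.0017 0.0005] fix [-7.2 -1.4] F [ 0.5 -2.5  2. ] open 59.8 ff 20.0
  to go tool units x -0.030 y 0.023 z 0.001
t 36.95 tcp [572.7  87.4  44.7] psi -8.26 tilt [0.002  0.0007] fix [-7.2 -1.4] F [-0.9 -2.9  9.9] open 59.5 ff 20.0
  to go tool units x 0.298 y 0.025 z -0.013
```

```bash
python3 -m pendant '[[0.08,0.03,-0.03,0,0,0],[0.08,0,0,0,0,0],[0.08,0,0,0,0,0],[0,0,0,0,0,0]]' >/dev/null;python3 st.py;python3 -m pendant '[[0.05,0,0,0,0,0],[0.05,0,0,0,0,0],[0,0,0,0,0,0]]' >/dev/null;python3 st.py;python3 -m pendant '[[0.05,0,0,0,0,0],[0.05,0,0,0,0,0],[0,0,0,0,0,0]]' >/dev/null;python3 st.py
```

```text
t 37.28 tcp [575.8  86.8  44.7] psi -8.2 tilt [-0.0007  0.0006] fix [-4.  -1.5] F [-5.2 -1.  10.5] open 59.6 ff 20.0
t 37.53 tcp [577.8  86.5  44.7] psi -8.19 tilt [-0.0011  0.0006] fix [-2.  -1.5] F [-6.6 -0.5 10.6] open 59.8 ff 20.0
t 37.78 tcp [579.5  86.3  44.7] psi -8.18 tilt [-0.0018  0.0007] fix [-0.3 -1.5] F [-7.9  0.1 13.7] open 59.5 ff 20.0
```

```bash
python3 -m pendant '[[0.05,0,-0.03,0,0,0],[0.05,0,0,0,0,0],[0,0,0,0,0,0]]' >/dev/null;python3 st.py;python3 -m pendant '[[0.05,0,0,0,0,0],[0.05,0,0,0,0,0],[0,0,0,0,0,0]]' >/dev/null;python3 st.py
```

```text
t 38.03 tcp [579.5  86.3  44.7] psi -8.15 tilt [-0.0041  0.001 ] fix [-0.3 -1.5] F [-13.3   0.9  10.7] open 59.6 ff 20.0
t 38.28 tcp [579.6  86.3  44.7] psi -8.13 tilt [-0.0063  0.0013] fix [-0.2 -1.5] F [-16.1   1.4  15.3] open 59.3 ff 20.0
```

```bash
python3 -m pendant '[[-0.14,0,0.0,0,0,0],[0,0,0,0,0,0]]' >/dev/null;python3 st.py;python3 -m pendant '[[0,0,0,0,0,0],[0,0,0,0,0,0],[0,0,0,0,0,0],[0,0,0,0,0,0]]' 1 >/dev/null;python3 st.py; python3 -m pendant '[[0,0,-0.2,0,0,0],[0,0,-0.6,0,0,0],[0,0,-1,0,0,0],[0,0,-0.8,0,0,0],[0,0,-0.3,0,0,0]]' >/dev/null; python3 -m pendant '[[0,0,0,0,0,0],[0,0,0,0,0,0]]' -0.14 >/dev/null;python3 st.py fix -51 -98.3 60
python3 -c "
from plant import r;print(r.get_state()['q'])"
```

```text
t 38.45 tcp [579.5  86.3  44.7] psi -8.16 tilt [-0.0029  0.0008] fix [-0.3 -1.4] F [-8.6  0.8  8.4] open 59.1 ff 20.0
t 38.78 tcp [585.1  85.4  45. ] psi -8.26 tilt [0.0018 0.    ] fix [ 5.4 -1.5] F [-0.3 -0.2  0.6] open 84.1 ff 0.0
t 39.37 tcp [584.3  84.9 117.5] psi -8.28 tilt [0.0014 0.0005] fix [ 4.6 -2.2] F [-0.8 -0.1 -0.2] open 76.8 ff 0.0
  to go tool units x -2.230 y 3.842 z 2.298
[-0.04647675  0.81899323 -0.3091864   1.77223515  0.40153773  0.6106016
 -2.31088925]
```

```bash
python3 -m pendant '[[-0.4,0.5,0,0,0,0],[-0.5,1,0,0,0,0],[-0.5,1,0,0,0,0],[-0.5,0.8,0,0,0,0],[-0.33,0.54,0.5,0,0,0]]' >/dev/null; python3 -m pendant '[[0,0,0.8,0,0,0],[0,0,0.7,0,0,0],[0,0,0,0,0,0],[0,0,0,0,0,0],[0,0,0,0,0,0]]' >/dev/null;python3 st.py fix -51 -98.3 18
python3 - <<'E'
from h import *; 
a=np.radians(-8.35)
p,d=optics.snapshot("top"); np.savez("top8.npz",p=p)
for b in blobs(mask(p,'yellow'),60):
    c=cv2.minAreaRect(b)[0]
    if 235<c[0]<300 and c[1]>150:
        X=(plane('top',b.reshape(-1,2),.054)[:,:2]*1000).astype(np.float32);c0,s,an=cv2.minAreaRect(X);w=np.array(c0)-[579.3,88.2]
        print(c0,s,an,'fix(top cam)',w@[np.cos(a),np.sin(a)],w@[-np.sin(a),np.cos(a)])
E
```

```text
t 40.2 tcp [515.3  -1.6  67.4] psi -8.24 tilt [0.0009 0.0004] fix [-51.1 -97.8] F [ 0.7 -0.6  0.4] open 38.0 ff 0.0
  to go tool units x 0.003 y 0.020 z 1.977
(579.68408203125, 87.76776123046875) (59.912994384765625, 119.08802795410156) 82.20585632324219 fix(top cam) 0.44278011727510647 -0.3718805296878224
```

```bash
python3 -m pendant '[[0,0.02,0.4,0,0,0],[0,0,0.7,0,0,0],[0,0,0.6,0,0,0],[0,0,0.23,0,0,0],[0,0,0,0,0,0]]' >/dev/null; python3 -m pendant '[[0,0,0,0,0,0],[0,0,0,0,0,0]]' >/dev/null; python3 st.py fix -51 -98.3 18;  python3 -m pendant '[[0,0,0,0,0,0],[0,0,0,0,0,0],[0,0,0,0,0,0],[0,0,0,0,0,0],[0,0,0,0,0,0]]' -1 45 >/dev/null;python3 st.py fix -111 -98 18
```

```text
t 40.83 tcp [515.9  -2.5  19.9] psi -8.27 tilt [0.0018 0.0004] fix [-50.4 -98.5] F [-0.  -0.7  0.5] open 37.5 ff 0.0
  to go tool units x -0.025 y -0.010 z 0.075
t 41.25 tcp [515.7  -2.9  19.7] psi -8.29 tilt [0.0016 0.0007] fix [-50.5 -99. ] F [-0.1 -1.5  2.3] open 23.4 ff 45.0
  to go tool units x -2.420 y -0.041 z 0.067
```

```bash
python3 -m pendant '[[-0.1,0,0,0,0,0],[-0.2,0,0,0,0,0],[-0.2,0,0,0,0,0],[-0.2,0,0,0,0,0],[-0.2,0,0,0,0,0]]' >/dev/null; python3 st.py; python3 -m pendant '[[-0.2,0,0,0,0,0],[-0.2,0,0,0,0,0],[-0.2,0,0,0,0,0],[-0.2,0,0,0,0,0],[-0.1,0,0,0,0,0]]' >/dev/null; python3 st.py;python3 -m pendant '[[-0.2,0,0,0,0,0],[-0.2,0,0,0,0,0],[-0.2,0,0,0,0,0],[-0.1,0,0,0,0,0],[0,0,0,0,0,0]]' >/dev/null; python3 st.py fix -111 -98 18; python3 -c "
from plant import r;print(r.get_state()['q'])"
```

```text
t 41.67 tcp [495.4   0.7  19.4] psi -8.32 tilt [ 0.0035 -0.    ] fix [-71.1 -98.4] F [ 2.7  1.2 -0.1] open 23.5 ff 45.0
t 42.08 tcp [470.3   4.8  19.3] psi -8.18 tilt [0.0012 0.    ] fix [-96.5 -97.9] F [3.2 3.3 1.2] open 23.7 ff 45.0
t 42.5 tcp [453.5   5.   20.7] psi -8.62 tilt [-0.0029  0.0022] fix [-113.1 -100.2] F [-0.2 -0.5 -2. ] open 23.8 ff 45.0
  to go tool units x 0.086 y -0.089 z 0.109
[-0.09176879  0.91124281 -0.03739376  2.20670418  0.81952232  0.04471828
 -2.65507787]
```

```bash
python3 -m pendant '[[0,0,-0.3,0,0,0],[0,0,-0.6,0,0,0],[0,0,-0.7,0,0,0],[0,0,-0.8,0,0,0],[0,0,0,0,0,0]]' >/dev/null; python3 st.py fix -60 -235 60; python3 -c "
from plant import r;print(r.get_state()['q'])"
```

```text
t 42.92 tcp [455.8   5.5  83. ] psi -8.75 tilt [-0.0005  0.0007] fix [-110.9  -99.3] F [-0.4  0.6 -0.7] open 23.5 ff 45.0
  to go tool units x 2.076 y 5.412 z 0.918
[ 0.0440451   0.78132615 -0.2548753   2.18510005  0.75793721  0.26280325
 -2.60311972]
```

```bash
python3 -m pendant '[[0.2,0.5,0,0,0,0],[0.4,1,0,0,0,0],[0.5,1,0,0,0,0],[0.5,1,0,0,0,0],[0.4,1,0.3,0,0,0]]' >/dev/null;  python3 -m pendant '[[0.1,0.7,0.4,0,0,0],[0,0.2,0.6,0,0,0],[0,0,0.8,0,0,0],[0,0,0.6,0,0,0],[0,0,0,0,0,0]]' >/dev/null;python3 -m pendant '[[0,0,0,0,0,0],[0,0,0,0,0,0]]' >/dev/null; python3 st.py fix -60 -235 8.5
```

```text
t 43.92 tcp [ 487.9 -134.7   13.6] psi -8.37 tilt [-0.0015  0.0007] fix [ -58.8 -233.4] F [ 0.   0.9 -0.9] open 23.8 ff 45.0
  to go tool units x -0.048 y 0.065 z 0.203
```

```bash
python3 -m pendant '[[0,0,0.12,0,0,0],[0,0,0.08,0,0,0],[0,0,0,0,0,0],[0,0,0,0,0,0]]' >/dev/null; python3 st.py; python3 -m pendant '[[0,0,0.03,0,0,0],[0,0,0.02,0,0,0],[0,0,0,0,0,0]]' >/dev/null; python3 st.py
```

```text
t 44.25 tcp [ 488.5 -134.8    8.8] psi -8.29 tilt [-0.0007  0.0007] fix [ -58.2 -233.4] F [-0.1  0.2 -1.2] open 24.0 ff 45.0
t 44.5 tcp [ 488.4 -134.8    7.5] psi -8.28 tilt [-0.0008  0.0007] fix [ -58.3 -233.4] F [-1.1 -0.1  1.8] open 23.5 ff 45.0
```

Set down. Release, retreat, and check.

```bash
python3 -m pendant '[[0,0,0,0,0,0],[0,0,0,0,0,0],[0,0,0,0,0,0],[0,0,0,0,0,0],[0,0,0,0,0,0]]' 0.6 >/dev/null; python3 -m pendant '[[0,0,-0.3,0,0,0],[0,0,-0.8,0,0,0],[0,0,-1,0,0,0],[0,0,-1,0,0,0],[0,0,-1,0,0,0]]' >/dev/null; python3 -m pendant '[[0,1,-0.5,0,0,0],[0,1,0,0,0,0],[0,1,0,0,0,0],[0,1,0,0,0,0],[0,1,0,0,0,0]]' >/dev/null; python3 -m pendant '[[0,0.5,0,0,0,0],[0,0,0,0,0,0],[0,0,0,0,0,0]]' >/dev/null; python3 st.py
python3 - <<'E'
from h import *; from m import obj
a=np.radians(-8.35); C=[]
for n,(x,y,s) in(("top",(225,160,130)),("scene",(150,165,130))):
    p,d=optics.snapshot(n); np.savez(n+"9.npz",p=p,d=d)
    C.append(cv2.resize(p[y:y+100,x:x+s],(400,308)if 0 else(520,400),interpolation=cv2.INTER_CUBIC)[:, :400])
    if n=="top":
        for c,z in(('yellow',.054),):
            for b in blobs(mask(p,c),60):
                q=cv2.minAreaRect(b)[0]
                if 235<q[0]<300 and q[1]>150:
                    X=(plane('top',b.reshape(-1,2),z)[:,:2]*1000).astype(np.float32);c0,s_,an=cv2.minAreaRect(X);w=np.array(c0)-[579.3,88.2]
                    print(c0,s_,an,w@[np.cos(a),np.sin(a)],w@[-np.sin(a),np.cos(a)])
        print('wedge',obj(n,p,'orange',.04,(.53,-.14),150))
        b=[b for b in blobs(mask(p,'red')[180:235,255:305],8)]
        for q in b:
            w=plane('top',[q.reshape(-1,2).mean(0)+[255,180]],.04)[0,:2]*1000-[579.3,88.2]; print('red',cv2.contourArea(q),w@[np.cos(a),np.sin(a)],w@[-np.sin(a),np.cos(a)])
cv2.imwrite("pics/end.png",np.hstack(C))
E
```

```text
t 46.0 tcp [ 468.5 -270.8  122.8] psi -8.35 tilt [-0.0008  0.0005] fix [ -58.3 -370.9] F [ 0.2  0.9 -0.6] open 70.2 ff 0.0
(579.6129760742188, 88.2562255859375) (59.981040954589844, 119.8504409790039) 81.714111328125 0.3014932908219534 0.10107984535392242
wedge (array([ 531.1, -139.5]), array([ 22.8, 108.4]), np.float32(171.0), array([ 523.9, -138. ]))
red 10.5 -38.207417401171575 -39.20717126839585
red 46.5 6.666834684192358 -108.96768522784953
red 14.5 38.63462281347578 -38.79656684050596
```

View pics/end.png

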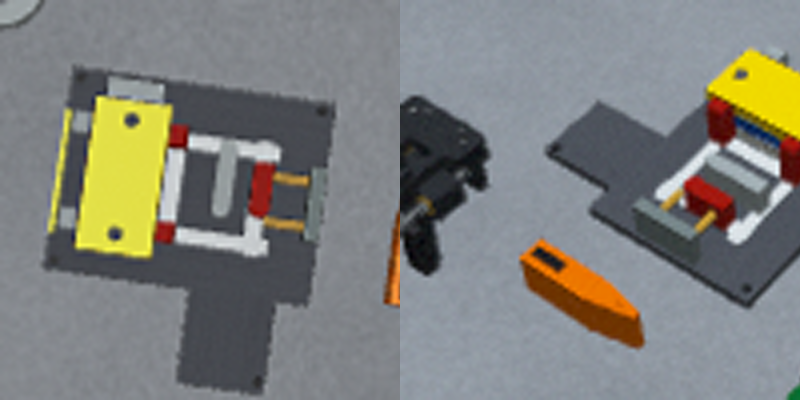

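```bash
python3 -c "
from plant import r;print(r.finish_job())"
```

```text
the job is handed in; nothing more can be done
None
```

I handed the job in at about 46 s, but the interface returned no verdict. In the last pictures the pile sits white, blue, yellow with yellow within about 0.5 mm of home, the jaw is closed at about 6 mm by the camera, and the wedge lies on the table clear of the channel; white and blue were within about 0.7 mm of home when set down but were hidden under yellow after clamping.

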